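Pack a tapered heel block in the drill vise and keep it pressed flush

TASK

The tapered heel block in the drill vise is to be drilled: crank the vise until its jaw just nips the block's thick end (not hard, the block must still swing), then slide the taper packing piece (not the parallel one) thin end first into the gap left open at the block's thin end, flat on the bed, and push it in until the block's straight face is pressed flush against the far jaw. Finish still gripping the packing and pushing it firmly home, so that I can tighten up; disturb nothing else on the stand.

Things in the scene. Friction and masses are not known exactly. Their poses are not given: they have to be found in the camera images.
- vise: Drill vise with grey body and 92 mm wide steel jaws, fixed on a plywood board on rubber feet. Origin: under the middle of the board, on the stand. x from the crank to the fixed jaw (away from the robot), y along the jaws to the left, z up. Bed (where work stands) at z=60 mm, y -46 to 46; jaw tops z=108. A stop screw (end at x=24, y=-42, z=88) holds the block's thick end.
- fixed_jaw: Fixed far jaw plate. Axes as the vise; origin: middle of the lower edge of its working face, at bed height, 40 mm to +x of the vise's origin. The face looks to -x, is 92 mm wide and 47 mm high. The heel block's straight face must lie flush on it.
- moving_jaw: Moving near jaw, slides along the vise's x, driven only by the crank; stays where it is left. Origin: middle of the lower edge of its working face (looks to +x, 92 mm wide, 47 mm high, 108 mm above the stand at the top), at bed height. At crank value 0 the origin is at x=-24 mm in the vise frame; 15 mm of travel to +x per turn. With the block flush and nipped it is at about x=-10.
- crank (a joint): Crank of the vise screw, rad. Grows clockwise as seen from the robot, which closes the jaw, 2.39 mm per rad. Starts at 0.8 to 2.9; jaw reaches the block at about 5.4, nips it against the far jaw at 5.9 and goes at most 0.3 further. Grip centre in the vise frame, mm: x = -173.5 + 2.39 crank, y = 36 cos(crank), z = 84 + 36 sin(crank). Takes 3 to 4 N at the grip; stays where left.
- crank_grip (a point): Middle of the crank's black grip, which spins freely on its pin: a round grip 50 mm long and 18 mm thick that lies along the vise's x, 36 mm from the screw axis (84 mm above the stand). Hub (26 mm thick) and arm are on its far side, 27 mm from this point. Pinched from above it can be carried round the whole circle. Once the jaw bears on the block, each extra newton here presses it with 15 N.
- heel_block: Loose beech heel block, 80 mm long, 54 mm high, 50 mm thick at the right-hand (stop) end, tapering to 36 mm at the left end; stands on the bed. Origin: lower far corner of the thick end; y along the straight face to the thin end, -x through the thickness, z up. Sloping face (10 deg) looks to the moving jaw. At first its thin end stands 2 to 5 mm off the fixed jaw.
- thin_end (a point): Lower far corner of the heel block's thin end: where the straight face ends on the left, 80 mm along y from the block's origin. Flush means that this point and the block's origin both lie on the fixed jaw's face.
- taper_packing: Loose steel packing piece, 102 mm long, 40 mm high, 0.3 kg, stands upright on the stand to the left or right: from a 6 mm tip it tapers over 60 mm (10 deg, as the block) to a parallel shank 16.5 mm thick and 42 mm long with a small hole. Origin: tip, underside, on the flat side; y from the tip to the shank, x from the flat side through the thickness, z up.
- shank (a point): Grasp point: middle of the taper packing's shank, 80 mm from the tip, 20 mm above the underside, midway through the 16.5 mm thickness.
- parallel_packing: The other steel packing piece, not wanted: a plain parallel bar 102 x 16.5 x 40 mm with the same hole, at the other side of the stand. Origin: one end, underside, on one long face; y along it, x through its thickness.
- mug_1: White mug with handle, 95 mm high, on the right of the stand. Bystander; origin in the middle of its underside.
- spool_a: Spool of white thread, 38 mm across, 50 mm high, right of and behind the vise. Bystander; origin in the middle of its underside.
- sanding_block: Brown cork sanding block, 56 x 78 x 27 mm, right of the middle. Bystander; origin in the middle of its underside.

How it is judged:
By the outcome, as a careful person would: the job done as asked, in the order asked, and still so for the second after the job is handed in, while the arm keeps its last pose, push and grip.
It also fails if it takes over 67 s, if anything falls off the work surface, if the arm or the gripper's body presses on something with over 40 N, if the wrist force passes 120 N, or if a joint passes its speed limit or range.

ROBOT

A 6-joint arm with a two-finger parallel gripper is mounted at the origin on a cart in front of the work surface, level with it; the furniture and walls round the work are solid. World frame = base frame: x ahead of the robot, y to its left, z up, the work surface at z = 0. Lengths are in m, angles in degrees, forces in N, time in s.
With the tool pointing down it reaches from about 0.375 to 0.975 m from the base axis. Payload 3.8 kg.
Tool frame: the origin (TCP) lies midway between the tips of the shut fingers; the grasp point (between the pads) lies 19 mm behind it; z points along the fingers, y is the line along which they close (so a half turn about z gives the same grasp; the last joint's range is limited). The gripper opens to 85 mm and grips with 20 to 120 N. Pads are 22 mm wide; open, the fingers measure 114 mm over their backs; the gripper's body (76 mm by 85 mm) begins 54 mm behind the grasp point. The pads swing forward as they close: fully open they stand 13 mm farther back than shut.
Start: joints at [68.703, 15.12, 91.902, -0, 72.978, -2.114], TCP at [0.222, 0.638, 0.231] pointing down, gripper open.
Joint ranges: [-150.88, 150.88], [-54.13, 125.18], [17.81, 147.31], [-75.09, 255.09], [0, 152.58], [-146.25, 146.25]. Speed limits (degrees/s): [147.25, 147.25, 180, 180, 180, 180].

INTERFACE

Orientations are given as a 3x3 rotation matrix whose columns are the frame's x, y, z axes.
In Python, from bench import readout, cams, ticket gives the robot as it stands.
- The arm moves only by the tool servo_tool, never from a script. Its argument "moves" is a list of rows, each an object of numbers: "gripper": the closure, from 0 (fully open) to 1 (shut); "tx", "ty", "tz": the shift along the tool's x, y, z in units of 1 m (1.0 is 1 m); "ax", "ay", "az": the turn, a rotation vector about the tool's x, y, z in units of 45 degrees (1.0 is 45 degrees). In form: [{"gripper": .., "tx": .., "ty": .., "tz": .., "ax": .., "ay": .., "az": ..}, ...]. A call has 1 to 8 rows; each row shifts and turns the commanded pose from where the row before left it, along the tool's axes as they then stand; what a row does not reach is not made up. A row lasts 1/8 s, in which the tool goes at most 62.5 mm and 10.7 degrees, less where a joint would pass 70% of its speed; a pose out of reach is approached as far as the arm can. A call with a number of a shift or a turn outside -1 to 1 is refused whole. A call with a gripper value outside its range is refused whole. The fingers move at their own pace and stop on an object; "force" is the grip in N (left out, the last holds). Time passes only in rows, so rows that do not move let the fingers close. It gives the time, the measured TCP pose, the force, the opening and the grip force at its end, in the units of the state.
- readout.state(): the state, without advancing time (a new reading comes with each control period).
- cams.snapshot(name): name is "scene" or "top" or "wrist"; returns a dict with "pixels" (384x512x3 uint8, blue, green, red), "intrinsics" (3x3 intrinsics, pixels), "camera_from_world" (4x4, takes a point from world to camera coordinates). Camera axes: x right, y up, looking along -z (the intrinsics and any distortion apply to the point x, -y, -z); pixel columns grow to the right and rows downward; lengths in m; the calibration is good to about 2 mm. A picture is of the moment at which its call begins. There is no depth.
- ticket.finish_job(): hands the job in; it is judged then, once.
The state is a dict: "time": time; "joint_pos": joint angles; "joint_velocities": joint speeds; "joint_torque": joint torques, N m; "tcp_pos": TCP position; "eef_rot": TCP orientation; "contact_force": force on the tool from outside, world axes, zero at the start; "ft_torque": the same for the moment, N m; "opening": finger opening in m; "grasp_force": force on a finger pad.
Only numpy, scipy, OpenCV 4.12 (cv2) and the standard library are available. Lean on these libraries where they do the work, as an engineer would, in place of code of your own. Each camera call takes 0.05 s, during which the arm holds its last target. There are 200 camera calls.

## Working session

There is one attempt and no reset: what is moved stays moved. The work goes in short steps, Python scripts to look and compute and a tool call to move; the robot and the scene stay as the last step left them, time stands still between calls to the robot, and variables do not carry over. Pictures are saved under pics/ and viewed, at most 13 in all, crops included, and the job is handed in when it is done.

Besides the shell and the picture viewer there is one more tool, called after "Call:" as name([rows], argument=value, ...), one row to a line, values as JSON. servo_tool: Moves the arm, as the interface text tells. Its arguments: {"type":"object","properties":{"moves":{"type":"array"},"force":{"type":"number"}},"required":["moves"]}

```bash
ls; mkdir -p pics; python3 - <<'E'
from bench import readout,cams
import cv2,numpy as np
print(readout.state())
for n in("scene","top"):
    s=cams.snapshot(n); cv2.imwrite(f"pics/{n}0.png",s["pixels"]); np.savez(f"{n}0.npz",**s)
    print(n,np.round(s["intrinsics"],1).tolist(),np.round(s["camera_from_world"],3).tolist())
E
```

```text
pics
{'time': 0.0, 'joint_pos': array([ 6.87029298e+01,  1.51691784e+01,  9.19824560e+01, -1.36183590e-03,
        7.29774378e+01, -2.11289269e+00]), 'joint_velocities': array([ 0.08399416, -0.08531678, -0.1221406 , -0.04669491,  0.08937481,
       -0.03462077]), 'joint_torque': array([-6.49980084e-04, -5.15100861e+01, -3.67320800e+01, -7.16321688e-05,
        1.29445075e-02, -1.14769676e-05]), 'tcp_pos': array([0.22153388, 0.63682572, 0.22995047]), 'eef_rot': array([[-9.44469423e-01,  3.28598347e-01, -7.97025633e-04],
       [ 3.28599308e-01,  9.44467074e-01, -2.10714825e-03],
       [ 6.03590367e-05, -2.25203916e-03, -9.99997462e-01]]), 'contact_force': array([ 0.20264471, -0.22669554, -0.87046088]), 'ft_torque': array([-0.0139204 , -0.04642721, -0.00616085]), 'grasp_force': 0.0, 'opening': 0.08563657891975547}
scene [[360.5, 0.0, 261.8], [0.0, 360.5, 188.4], [0.0, 0.0, 1.0]] [[0.797, -0.604, 0.009, -0.423], [0.3, 0.408, 0.862, -0.253], [-0.524, -0.685, 0.506, -0.719], [0.0, 0.0, 0.0, 1.0]]
top [[386.8, 0.0, 251.1], [0.0, 386.8, 190.9], [0.0, 0.0, 1.0]] [[0.008, -1.0, 0.02, 0.017], [0.997, 0.009, 0.073, -0.576], [-0.073, 0.019, 0.997, -1.231], [0.0, 0.0, 0.0, 1.0]]
```

```bash
python3 - <<'E'
import cv2
a=cv2.imread("pics/top0.png");cv2.imwrite("pics/top0b.png",cv2.resize(a,(800,600),interpolation=cv2.INTER_CUBIC))
a=cv2.imread("pics/scene0.png");cv2.imwrite("pics/scene0b.png",cv2.resize(a,(800,600),interpolation=cv2.INTER_CUBIC))
E
```

```text
(no output)
```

View pics/top0b.png

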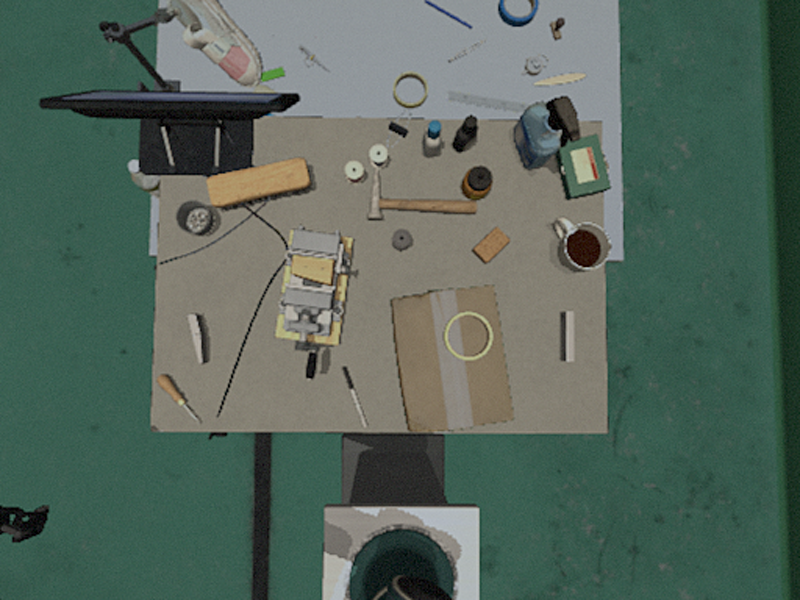

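View pics/scene0b.png

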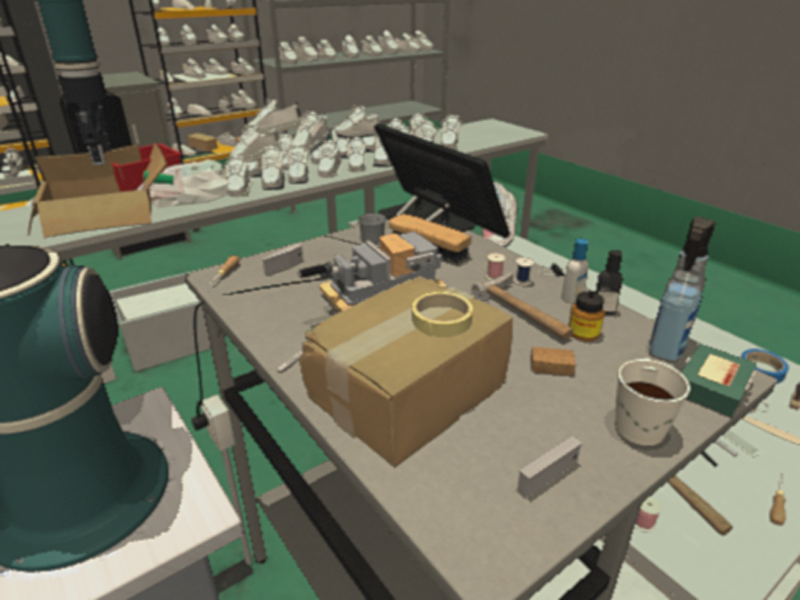

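The top view shows the vise at about (315,290), yawed slightly, with its crank grip at (312,365). The left steel piece at (197,338) looks tapered and the right one at (567,336) looks parallel. The scene view also shows the mug, cork block and box on the right. I'll locate them roughly, then check with the wrist camera.

```bash
cat > h.py <<'E'
import numpy as np,cv2
from bench import readout,cams
def snap(n,f,crop=None):
    s=cams.snapshot(n);np.savez(f+".npz",**s);cv2.imwrite(f"pics/{f}.png",s["pixels"] if crop is None else crop(s["pixels"]));return s
def px2w(s,uv,z):
    K=s["intrinsics"];T=s["camera_from_world"];R=T[:3,:3];c=-R.T@T[:3,3]
    d=np.linalg.inv(K)@np.array([uv[0],uv[1],1.]);d=R.T@np.array([d[0],-d[1],-d[2]])
    return c+d*(z-c[2])/d[2]
def w2px(s,p):
    q=s["camera_from_world"]@np.append(p,1.);q=q[:3]*[1,-1,-1];q=s["intrinsics"]@q;return q[:2]/q[2]
def tool(dp): # world shift -> tool shift
    return readout.state()["eef_rot"].T@np.asarray(dp)
E
python3 - <<'E'
from h import *
s=np.load("top0.npz")
for n,uv,z in [("tapfar",(192,316),.04),("tapnear",(202,362),.04),("grip",(312,365),.1),("jawfix R",(340,240),.108),("jawfix L",(290,240),.108),("board nl",(277,342),.015),("board nr",(337,346),.015),("board fr",(354,238),.015),("par",(567,336),.04)]:
    print(n,px2w(s,np.array(uv)/1.5625,z).round(3))
E
```

```text
tapfar [0.535 0.427 0.04 ]
tapnear [0.442 0.404 0.04 ]
grip [0.44  0.176 0.1  ]
jawfix R [0.682 0.126 0.108]
jawfix L [0.681 0.222 0.108]
board nl [0.483 0.259 0.015]
board nr [0.476 0.135 0.015]
board fr [0.702 0.103 0.015]
par [ 0.5   -0.335  0.04 ]
```

```bash
python3 - <<'E'
from h import *
s=snap("wrist","w0");T=s["camera_from_world"];st=readout.state()
c=-T[:3,:3].T@T[:3,3];R=st["eef_rot"]
print("K",s["intrinsics"].round(1).tolist());print("cam in tool",(R.T@(c-st["tcp_pos"])).round(4),"\naxes in tool",(R.T@T[:3,:3].T).round(3))
for t in[(.40,.38,.30),(.5,.2,.35)]: print("shift tool",(R.T@(np.array(t)-st["tcp_pos"])).round(3))
E
```

```text
K [[317.7, 0.0, 256.4], [0.0, 317.7, 188.5], [0.0, 0.0, 1.0]]
cam in tool [ 0.0842  0.0002 -0.142 ] 
axes in tool [[-0.001  0.945  0.328]
 [ 1.     0.     0.001]
 [ 0.001  0.328 -0.945]]
shift tool [-0.253 -0.184 -0.069]
shift tool [-0.407 -0.321 -0.119]
```

Call:
servo_tool([
  {"gripper": 0,"tx": -0.047,"ty": -0.024,"tz": 0.005},
  {"gripper": 0,"tx": -0.047,"ty": -0.024,"tz": 0.005},
  {"gripper": 0,"tx": -0.047,"ty": -0.024,"tz": 0.005},
  {"gripper": 0,"tx": -0.047,"ty": -0.024,"tz": 0.005},
  {"gripper": 0,"tx": -0.047,"ty": -0.024,"tz": 0.005},
  {"gripper": 0,"tx": -0.047,"ty": -0.024,"tz": 0.005},
  {"gripper": 0,"az": -0.13},
  {"gripper": 0,"az": -0.13},
])

```text
schema error: expected keys gripper, tx, ty, tz, ax, ay, az
```

```bash
python3 - <<'E'
from h import *
snap("wrist","w1",lambda a:cv2.resize(a,(800,600),interpolation=cv2.INTER_CUBIC))
E
```

```text
(no output)
```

View pics/w1.png

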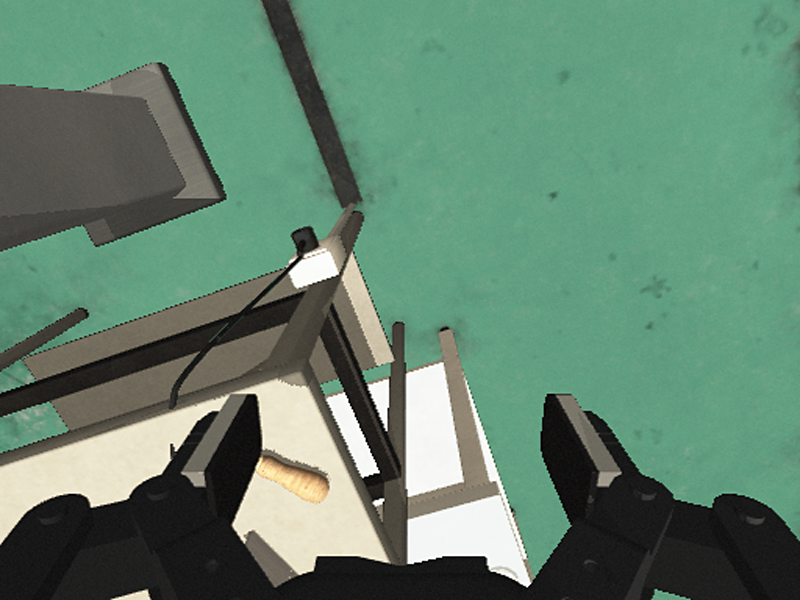

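The first call was refused, so the view is unchanged. It shows the table's left edge, the screwdriver and the fingers at the bottom of the frame; image "up" points towards the robot. I'll resend it with all keys and place the TCP beyond the packing.

Call:
servo_tool([
  {"gripper": 0,"tx": -0.045,"ty": -0.0145,"tz": 0,"ax": 0,"ay": 0,"az": 0},
  {"gripper": 0,"tx": -0.045,"ty": -0.0145,"tz": 0,"ax": 0,"ay": 0,"az": 0},
  {"gripper": 0,"tx": -0.045,"ty": -0.0145,"tz": 0,"ax": 0,"ay": 0,"az": 0},
  {"gripper": 0,"tx": -0.045,"ty": -0.0145,"tz": 0,"ax": 0,"ay": 0,"az": 0},
  {"gripper": 0,"tx": -0.045,"ty": -0.0145,"tz": 0,"ax": 0,"ay": 0,"az": 0},
  {"gripper": 0,"tx": -0.045,"ty": -0.0145,"tz": 0,"ax": 0,"ay": 0,"az": 0},
  {"gripper": 0,"tx": -0.045,"ty": -0.0145,"tz": 0,"ax": 0,"ay": 0,"az": 0},
  {"gripper": 0,"tx": -0.045,"ty": -0.0145,"tz": 0,"ax": 0,"ay": 0,"az": 0},
])

```text
time: 1.2
tcp_pos: [0.5247, 0.4085, 0.231]
eef_rot: [[-0.944, 0.329, -0.0], [0.329, 0.944, -0.0], [0.0, -0.0, -1.0]]
contact_force: [0.3, 1.0, -0.2]
opening: 0.0851
grasp_force: 0.0
```

```bash
python3 - <<'E'
from h import *
snap("wrist","w2",lambda a:cv2.resize(a,(800,600),interpolation=cv2.INTER_CUBIC))
E
```

```text
(no output)
```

View pics/w2.png

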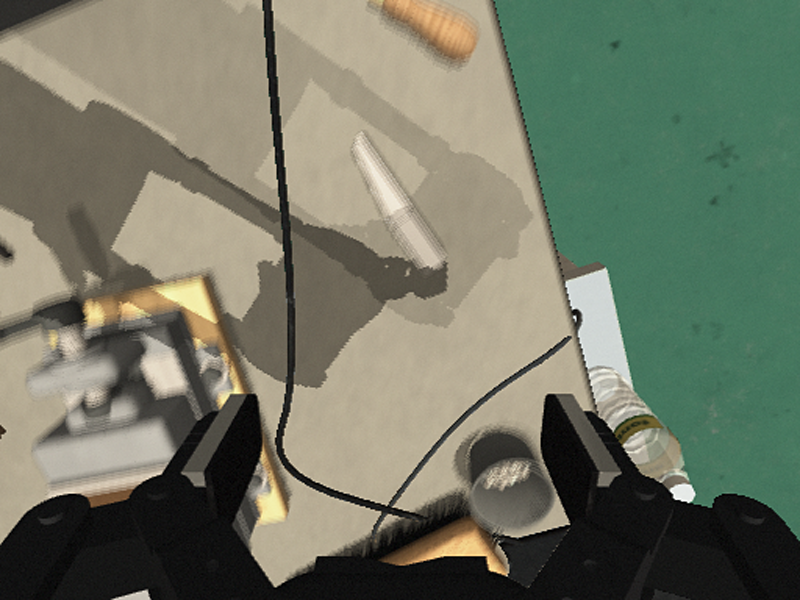

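The left piece is the taper packing: its tip is at (360,133), nearest the robot, and its shank end at (435,262). The arm was still settling, so I'll take a still close-up.

```bash
python3 - <<'E'
from h import *
snap("wrist","w3",lambda a:cv2.resize(a[70:184,200:314],(600,600),interpolation=cv2.INTER_CUBIC))
print(readout.state()["tcp_pos"])
E
```

```text
[0.52720224 0.40636566 0.23093776]
```

View pics/w3.png

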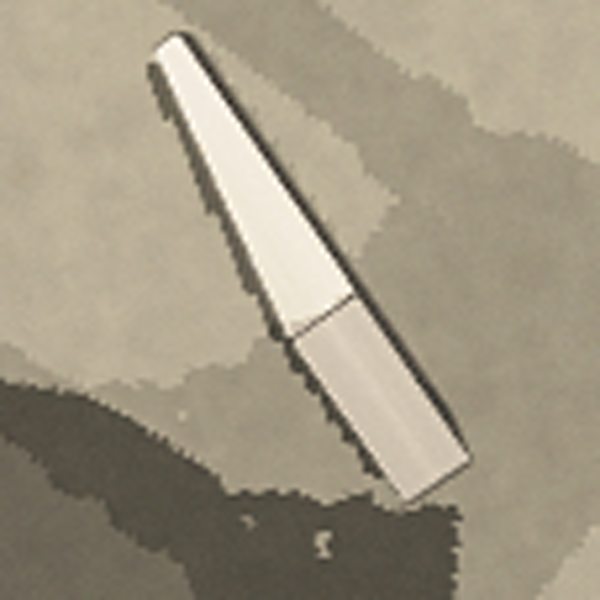

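```bash
python3 - <<'E'
from h import *
s=np.load("w3.npz")
P={k:px2w(s,np.array(v)/5.263+[200,70],.04) for k,v in dict(tl=(155,62),tr=(182,33),jl=(290,340),jr=(355,293),el=(408,500),er=(470,458)).items()}
for k,v in P.items(): print(k,v.round(4))
d=(P["er"]-P["tr"]);L=np.linalg.norm(d);yaw=np.degrees(np.arctan2(d[1],d[0]));print("len",L,"dir",yaw,"thick",np.linalg.norm(P["er"]-P["el"]),np.linalg.norm(P["jr"]-P["jl"]))
m=(P["el"]+P["er"]+P["jl"]+P["jr"])/4;print("shank",m)
E
```

```text
tl [0.4449 0.4056 0.04  ]
tr [0.4418 0.4122 0.04  ]
jl [0.5029 0.4122 0.04  ]
jr [0.4984 0.4273 0.04  ]
el [0.5419 0.4241 0.04  ]
er [0.5377 0.4388 0.04  ]
len 0.0995001116480178 dir 15.454160680702559 thick 0.015265557929810278 0.01583326756165698
shank [0.52021906 0.42559004 0.04      ]
```

Length 99.5 and thickness about 15.5–16.5 mm match the given sizes, the shank centre is at about (0.520, 0.4255), and the axis is at 15.5°. Next is the vise.

Call:
servo_tool([
  {"gripper": 0,"tx": -0.023,"ty": -0.04,"tz": -0.014,"ax": 0,"ay": 0,"az": 0},
  {"gripper": 0,"tx": -0.023,"ty": -0.04,"tz": -0.014,"ax": 0,"ay": 0,"az": 0},
  {"gripper": 0,"tx": -0.023,"ty": -0.04,"tz": -0.014,"ax": 0,"ay": 0,"az": 0},
  {"gripper": 0,"tx": -0.023,"ty": -0.04,"tz": -0.014,"ax": 0,"ay": 0,"az": 0},
  {"gripper": 0,"tx": -0.023,"ty": -0.04,"tz": -0.014,"ax": 0,"ay": 0,"az": 0},
  {"gripper": 0,"tx": 0,"ty": 0,"tz": 0,"ax": 0,"ay": 0,"az": -0.122},
  {"gripper": 0,"tx": 0,"ty": 0,"tz": 0,"ax": 0,"ay": 0,"az": -0.122},
  {"gripper": 0,"tx": 0,"ty": 0,"tz": 0,"ax": 0,"ay": 0,"az": 0},
])

```text
time: 2.3
tcp_pos: [0.5662, 0.1832, 0.3011]
eef_rot: [[-0.99, 0.144, -0.0], [0.144, 0.99, 0.0], [0.001, 0.0, -1.0]]
contact_force: [-0.7, -0.1, -0.1]
opening: 0.0859
grasp_force: 0.0
```

```bash
python3 - <<'E'
from h import *
snap("wrist","w4",lambda a:cv2.resize(a,(800,600),interpolation=cv2.INTER_CUBIC))
print(readout.state()["tcp_pos"])
E
```

```text
[0.56622562 0.18331186 0.30109388]
```

View pics/w4.png

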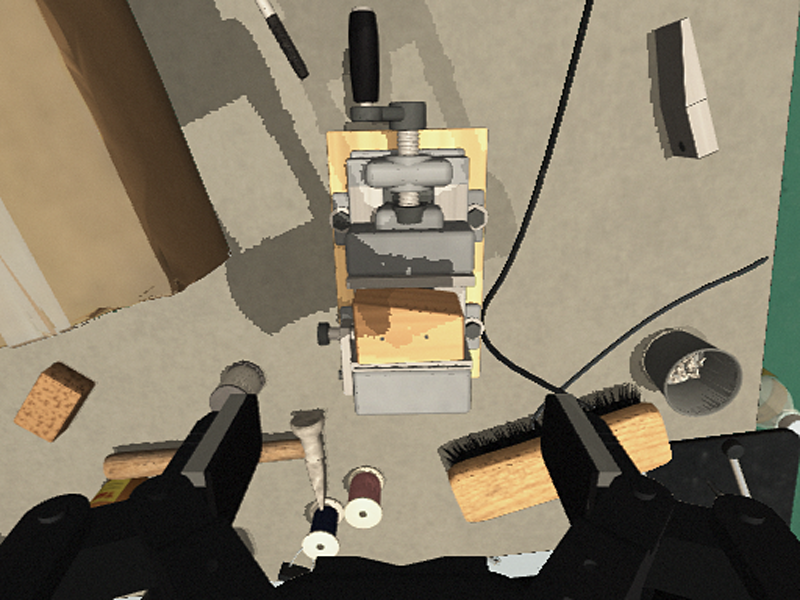

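The vise reads clearly: crank grip at (363,55), to the right of the screw hub at (411,115). The moving jaw face is near row 285, the block at (410,330), and the fixed jaw edge near row 366. I'll zoom in to get the pose.

```bash
python3 - <<'E'
import cv2,numpy as np
a=np.load("w4.npz")["pixels"];o=np.zeros((600,800,3),np.uint8)
o[:525,:550]=cv2.resize(a[165:270,210:320],(550,525),interpolation=cv2.INTER_CUBIC)
o[:360,555:795]=cv2.resize(a[0:90,215:275],(240,360),interpolation=cv2.INTER_CUBIC)
cv2.imwrite("pics/w4c.png",o)
E
```

```text
(no output)
```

View pics/w4c.png

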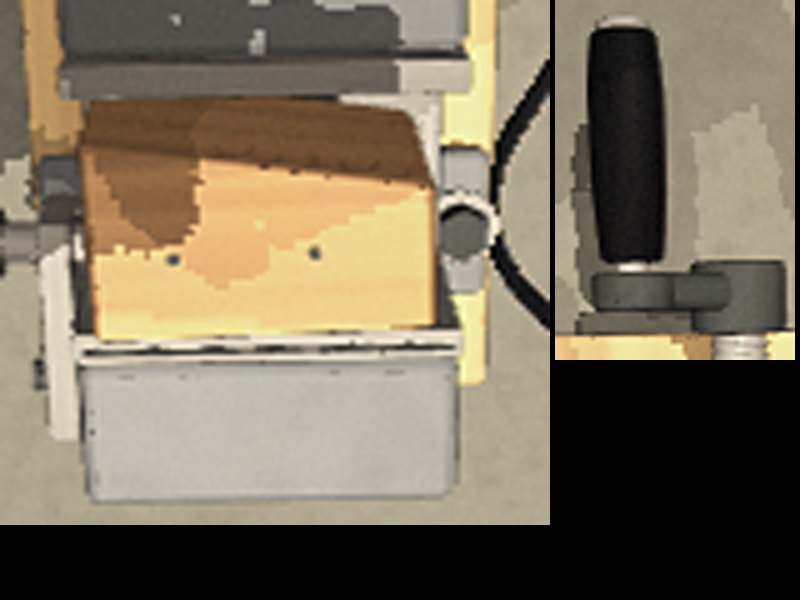

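```bash
cat > v.py <<'E'
from h import *
s=np.load("w4.npz")
J=lambda u,v:np.array([u/5+210,v/5+165]);G=lambda u,v:np.array([(u-555)/4+215,v/4])
p=lambda uv,z:px2w(s,uv,z)
mR,mL=p(J(62,97),.107),p(J(470,89),.107); fR,fL=p(J(77,341),.107),p(J(460,330),.107)
E
python3 - <<'E'
from v import *
for a,b,n in((mR,mL,"mov"),(fR,fL,"fix")):
    d=b-a;print(n,a.round(4),b.round(4),"mid",((a+b)/2).round(4),"w",np.linalg.norm(d).round(4),"yaw",np.degrees(np.arctan2(-d[0],d[1])).round(2))
hub=p(G(740,297),.084);print("hub",hub.round(4))
for z in(.085,.10,.11,.12):
  print(z,p(G(626,28),z).round(4),p(G(632,262),z).round(4))
# board bottom-right corners etc (z unknown)
for z in(.01,.02,.03): print(z,[p(np.array(q)/1.5625,z).round(3).tolist() for q in((329,131),(488,128),(480,377))])
E
```

```text
mov [0.5879 0.1418 0.107 ] [0.5992 0.232  0.107 ] mid [0.5935 0.1869 0.107 ] w 0.0909 yaw -7.11
fix [0.648  0.1344 0.107 ] [0.6582 0.224  0.107 ] mid [0.6531 0.1792 0.107 ] w 0.0901 yaw -6.46
hub [0.4795 0.2011 0.084 ]
0.085 [0.4129 0.1818 0.085 ] [0.4668 0.1742 0.085 ]
0.1 [0.4159 0.1823 0.1   ] [0.4675 0.1751 0.1   ]
0.11 [0.4178 0.1827 0.11  ] [0.4679 0.1757 0.11  ]
0.12 [0.4198 0.1831 0.12  ] [0.4684 0.1762 0.12  ]
0.01 [[0.481, 0.136, 0.01], [0.498, 0.266, 0.01], [0.727, 0.238, 0.01]]
0.02 [[0.481, 0.137, 0.02], [0.497, 0.265, 0.02], [0.722, 0.237, 0.02]]
0.03 [[0.481, 0.138, 0.03], [0.497, 0.263, 0.03], [0.716, 0.236, 0.03]]
```

Call:
servo_tool([
  {"gripper": 0,"tx": 0.031,"ty": -0.0055,"tz": 0.035,"ax": 0,"ay": 0,"az": 0},
  {"gripper": 0,"tx": 0.031,"ty": -0.0055,"tz": 0.035,"ax": 0,"ay": 0,"az": 0},
  {"gripper": 0,"tx": 0.031,"ty": -0.0055,"tz": 0.035,"ax": 0,"ay": 0,"az": 0},
  {"gripper": 0,"tx": 0.031,"ty": -0.0055,"tz": 0.035,"ax": 0,"ay": 0,"az": 0},
  {"gripper": 0,"tx": 0,"ty": 0,"tz": 0,"ax": 0,"ay": 0,"az": -0.024},
  {"gripper": 0,"tx": 0,"ty": 0,"tz": 0,"ax": 0,"ay": 0,"az": 0},
])

```text
time: 3.1
tcp_pos: [0.4417, 0.1795, 0.1623]
eef_rot: [[-0.992, 0.124, 0.002], [0.124, 0.992, 0.001], [-0.002, 0.001, -1.0]]
contact_force: [0.5, -0.2, -0.1]
opening: 0.0853
grasp_force: 0.0
```

```bash
python3 - <<'E'
from h import *
st=readout.state();print(st["tcp_pos"],st["eef_rot"].round(4).tolist(),st["joint_pos"].round(1))
print("to grip TCP",tool(np.array([.4405,.1793,.0875])-st["tcp_pos"]).round(4))
E
```

```text
[0.44173332 0.17953175 0.16225049] [[-0.9923, 0.124, 0.002], [0.124, 0.9923, 0.0006], [-0.0019, 0.0009, -1.0]] [ 19.1  -3.5 119.9  -0.   63.5 -63.7]
to grip TCP [ 0.0013 -0.0004  0.0747]
```

Descend slowly and pinch with light force.

Call:
servo_tool([
  {"gripper": 0,"tx": 0.001,"ty": 0,"tz": 0.025,"ax": 0,"ay": 0,"az": 0},
  {"gripper": 0,"tx": 0,"ty": 0,"tz": 0.025,"ax": 0,"ay": 0,"az": 0},
  {"gripper": 0,"tx": 0,"ty": 0,"tz": 0.025,"ax": 0,"ay": 0,"az": 0},
  {"gripper": 0,"tx": 0,"ty": 0,"tz": 0,"ax": 0,"ay": 0,"az": 0},
  {"gripper": 1,"tx": 0,"ty": 0,"tz": 0,"ax": 0,"ay": 0,"az": 0},
  {"gripper": 1,"tx": 0,"ty": 0,"tz": 0,"ax": 0,"ay": 0,"az": 0},
  {"gripper": 1,"tx": 0,"ty": 0,"tz": 0,"ax": 0,"ay": 0,"az": 0},
  {"gripper": 1,"tx": 0,"ty": 0,"tz": 0,"ax": 0,"ay": 0,"az": 0},
], force=30)

```text
time: 4.1
tcp_pos: [0.4401, 0.1787, 0.087]
eef_rot: [[-0.992, 0.124, 0.001], [0.124, 0.992, -0.001], [-0.001, -0.0, -1.0]]
contact_force: [-0.3, -2.0, 4.1]
opening: 0.0169
grasp_force: 29.1
```

```bash
python3 - <<'E'
import numpy as np,json
c0=2.386
a=np.round(c0+.22*np.arange(15),3)
P=np.array([-2.39*a,36*np.cos(a),-36*np.sin(a)]).T/1000
r=np.round(P-P[0],4);d=np.diff(r,axis=0)
for i in range(0,14,7): print(a[i+7],json.dumps([{"gripper":1,"tx":round(x,4),"ty":round(y,4),"tz":round(z,4),"ax":0,"ay":0,"az":0} for x,y,z in d[i:i+7]]))
E
```

```text
3.926 [{"gripper": 1, "tx": -0.0005, "ty": -0.0048, "tz": 0.0063, "ax": 0, "ay": 0, "az": 0}, {"gripper": 1, "tx": -0.0006, "ty": -0.0032, "tz": 0.0072, "ax": 0, "ay": 0, "az": 0}, {"gripper": 1, "tx": -0.0005, "ty": -0.0016, "tz": 0.0077, "ax": 0, "ay": 0, "az": 0}, {"gripper": 1, "tx": -0.0005, "ty": 0.0001, "tz": 0.008, "ax": 0, "ay": 0, "az": 0}, {"gripper": 1, "tx": -0.0005, "ty": 0.0018, "tz": 0.0076, "ax": 0, "ay": 0, "az": 0}, {"gripper": 1, "tx": -0.0006, "ty": 0.0035, "tz": 0.0071, "ax": 0, "ay": 0, "az": 0}, {"gripper": 1, "tx": -0.0005, "ty": 0.0049, "tz": 0.0062, "ax": 0, "ay": 0, "az": 0}]
5.466 [{"gripper": 1, "tx": -0.0005, "ty": 0.0062, "tz": 0.005, "ax": 0, "ay": 0, "az": 0}, {"gripper": 1, "tx": -0.0005, "ty": 0.0071, "tz": 0.0034, "ax": 0, "ay": 0, "az": 0}, {"gripper": 1, "tx": -0.0006, "ty": 0.0077, "tz": 0.0019, "ax": 0, "ay": 0, "az": 0}, {"gripper": 1, "tx": -0.0005, "ty": 0.0079, "tz": 0.0001, "ax": 0, "ay": 0, "az": 0}, {"gripper": 1, "tx": -0.0005, "ty": 0.0077, "tz": -0.0016, "ax": 0, "ay": 0, "az": 0}, {"gripper": 1, "tx": -0.0005, "ty": 0.0072, "tz": -0.0032, "ax": 0, "ay": 0, "az": 0}, {"gripper": 1, "tx": -0.0006, "ty": 0.0063, "tz": -0.0048, "ax": 0, "ay": 0, "az": 0}]
```

Call:
servo_tool([
  {"gripper": 1,"tx": -0.0005,"ty": -0.0048,"tz": 0.0063,"ax": 0,"ay": 0,"az": 0},
  {"gripper": 1,"tx": -0.0006,"ty": -0.0032,"tz": 0.0072,"ax": 0,"ay": 0,"az": 0},
  {"gripper": 1,"tx": -0.0005,"ty": -0.0016,"tz": 0.0077,"ax": 0,"ay": 0,"az": 0},
  {"gripper": 1,"tx": -0.0005,"ty": 0.0001,"tz": 0.008,"ax": 0,"ay": 0,"az": 0},
  {"gripper": 1,"tx": -0.0005,"ty": 0.0018,"tz": 0.0076,"ax": 0,"ay": 0,"az": 0},
  {"gripper": 1,"tx": -0.0006,"ty": 0.0035,"tz": 0.0071,"ax": 0,"ay": 0,"az": 0},
  {"gripper": 1,"tx": -0.0005,"ty": 0.0049,"tz": 0.0062,"ax": 0,"ay": 0,"az": 0},
  {"gripper": 1,"tx": 0,"ty": 0,"tz": 0,"ax": 0,"ay": 0,"az": 0},
], force=45)

```text
time: 5.1
tcp_pos: [0.4441, 0.1803, 0.0357]
eef_rot: [[-0.992, 0.124, 0.001], [0.124, 0.992, 0.001], [-0.001, 0.001, -1.0]]
contact_force: [5.3, 0.5, -5.5]
opening: 0.0165
grasp_force: 43.9
```

Call:
servo_tool([
  {"gripper": 1,"tx": -0.0005,"ty": 0.0062,"tz": 0.005,"ax": 0,"ay": 0,"az": 0},
  {"gripper": 1,"tx": -0.0005,"ty": 0.0071,"tz": 0.0034,"ax": 0,"ay": 0,"az": 0},
  {"gripper": 1,"tx": -0.0006,"ty": 0.0077,"tz": 0.0019,"ax": 0,"ay": 0,"az": 0},
  {"gripper": 1,"tx": -0.0005,"ty": 0.0079,"tz": 0.0001,"ax": 0,"ay": 0,"az": 0},
  {"gripper": 1,"tx": -0.0005,"ty": 0.0077,"tz": -0.0016,"ax": 0,"ay": 0,"az": 0},
  {"gripper": 1,"tx": -0.0005,"ty": 0.0072,"tz": -0.0032,"ax": 0,"ay": 0,"az": 0},
  {"gripper": 1,"tx": -0.0006,"ty": 0.0063,"tz": -0.0048,"ax": 0,"ay": 0,"az": 0},
  {"gripper": 1,"tx": 0,"ty": 0,"tz": 0,"ax": 0,"ay": 0,"az": 0},
])

```text
time: 6.1
tcp_pos: [0.4537, 0.2282, 0.0358]
eef_rot: [[-0.992, 0.123, 0.0], [0.123, 0.992, -0.002], [-0.0, -0.002, -1.0]]
contact_force: [2.8, -6.7, 6.5]
opening: 0.0167
grasp_force: 44.8
```

```bash
python3 - <<'E'
from h import *
o=np.zeros((600,800,3),np.uint8)
s=snap("top","t5");a=s["pixels"][140:230,170:240]
o[:,:466]=cv2.resize(a,(466,600),interpolation=cv2.INTER_CUBIC)
s=snap("scene","s5");b=s["pixels"][145:205,200:290];o[:222,467:800]=cv2.resize(b,(333,222),interpolation=cv2.INTER_CUBIC)
s=snap("wrist","w5");b=s["pixels"];o[300:550,467:800]=cv2.resize(b,(333,250))
cv2.imwrite("pics/c5.png",o)
st=readout.state();print(st["tcp_pos"],st["contact_force"],st["opening"])
E
```

```text
[0.4536634  0.22826002 0.03585685] [ 2.78523969 -5.45149481  6.51434557] 0.016890258121704697
```

Call:
servo_tool([
  {"gripper": 1,"tx": -0.0003,"ty": 0.0023,"tz": -0.0027,"ax": 0,"ay": 0,"az": 0},
  {"gripper": 1,"tx": -0.0002,"ty": 0.0022,"tz": -0.0027,"ax": 0,"ay": 0,"az": 0},
])

```text
time: 6.5
tcp_pos: [0.4544, 0.2319, 0.0402]
eef_rot: [[-0.992, 0.123, -0.0], [0.123, 0.992, -0.002], [-0.0, -0.002, -1.0]]
contact_force: [5.6, -6.9, -1.1]
opening: 0.0168
grasp_force: 44.4
```

View pics/c5.png

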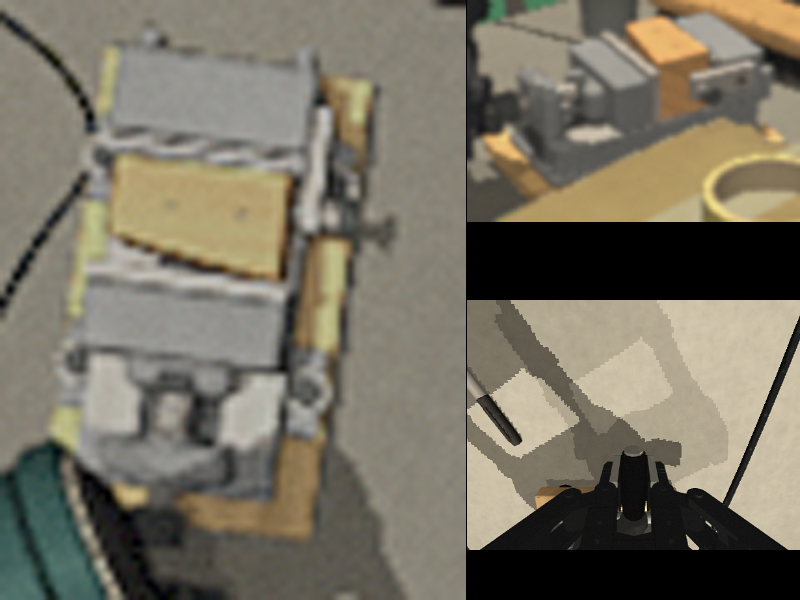

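The jaw has closed up close to the block's thick end (right), and the gap is open at the left. I'll continue in small steps, watching the tangential force.

Call:
servo_tool([
  {"gripper": 1,"tx": -0.0002,"ty": 0.0009,"tz": -0.0015,"ax": 0,"ay": 0,"az": 0},
  {"gripper": 1,"tx": -0.0001,"ty": 0.0009,"tz": -0.0015,"ax": 0,"ay": 0,"az": 0},
])

```text
time: 6.75
tcp_pos: [0.4548, 0.2338, 0.043]
eef_rot: [[-0.992, 0.123, -0.0], [0.123, 0.992, -0.002], [0.0, -0.002, -1.0]]
contact_force: [6.7, -5.4, -3.3]
opening: 0.0163
grasp_force: 44.3
```

```bash
cat > f.py <<'E'
from h import *
st=readout.state();e=np.array([.1253,.9921]);
g=st["tcp_pos"]-[.613,.1843,0];y=g[:2]@e;z=g[2]+.0217-.084
a=np.arctan2(z,y)+2*np.pi;f=st["contact_force"];fy=f[:2]@e
print("crank",a.round(3),"r",np.hypot(y,z).round(4),"tang",(-fy*np.sin(a)+f[2]*np.cos(a)).round(2),"rad",(fy*np.cos(a)+f[2]*np.sin(a)).round(2),f.round(1))
E
python3 f.py
```

```text
crank 5.7 r 0.0351 tang -5.22 rad -1.92 [ 6.7 -5.4 -3.3]
```

Call:
servo_tool([
  {"gripper": 1,"tx": -0.0001,"ty": 0.0008,"tz": -0.0013,"ax": 0,"ay": 0,"az": 0},
  {"gripper": 1,"tx": -0.0001,"ty": 0.0008,"tz": -0.0013,"ax": 0,"ay": 0,"az": 0},
])

```text
time: 7.0
tcp_pos: [0.4552, 0.2352, 0.0455]
eef_rot: [[-0.992, 0.123, -0.0], [0.123, 0.992, -0.002], [0.0, -0.002, -1.0]]
contact_force: [6.5, -6.9, -3.3]
opening: 0.0167
grasp_force: 44.2
```

```bash
python3 f.py
```

```text
crank 5.782 r 0.035 tang -5.79 rad -3.74 [ 6.5 -6.9 -3.3]
```

Call:
servo_tool([
  {"gripper": 1,"tx": -0.0001,"ty": 0.0006,"tz": -0.0013,"ax": 0,"ay": 0,"az": 0},
  {"gripper": 1,"tx": -0.0001,"ty": 0.0006,"tz": -0.0013,"ax": 0,"ay": 0,"az": 0},
])

```text
time: 7.25
tcp_pos: [0.4555, 0.2363, 0.0479]
eef_rot: [[-0.992, 0.123, -0.0], [0.123, 0.992, -0.002], [0.0, -0.003, -1.0]]
contact_force: [5.9, -6.9, -2.5]
opening: 0.0165
grasp_force: 44.1
```

```bash
python3 f.py
```

```text
crank 5.859 r 0.035 tang -4.75 rad -4.51 [ 5.9 -6.9 -2.5]
```

Call:
servo_tool([
  {"gripper": 1,"tx": -0.0001,"ty": 0.0005,"tz": -0.001,"ax": 0,"ay": 0,"az": 0},
  {"gripper": 1,"tx": 0,"ty": 0.0004,"tz": -0.001,"ax": 0,"ay": 0,"az": 0},
])

```text
time: 7.5
tcp_pos: [0.4557, 0.2371, 0.0497]
eef_rot: [[-0.992, 0.123, -0.001], [0.123, 0.992, -0.003], [0.0, -0.003, -1.0]]
contact_force: [7.1, -6.9, -4.2]
opening: 0.0165
grasp_force: 44.1
```

```bash
python3 f.py
```

```text
crank 5.915 r 0.035 tang -6.07 rad -4.04 [ 7.1 -6.9 -4.2]
```

Call:
servo_tool([
  {"gripper": 1,"tx": -0.0001,"ty": 0.0005,"tz": -0.0013,"ax": 0,"ay": 0,"az": 0},
  {"gripper": 1,"tx": 0,"ty": 0,"tz": 0,"ax": 0,"ay": 0,"az": 0},
])

```text
time: 7.75
tcp_pos: [0.4559, 0.2375, 0.051]
eef_rot: [[-0.992, 0.123, -0.0], [0.123, 0.992, -0.003], [0.0, -0.003, -1.0]]
contact_force: [6.9, -6.5, -3.5]
opening: 0.0164
grasp_force: 44.1
```

```bash
python3 f.py
```

```text
crank 5.955 r 0.035 tang -5.09 rad -4.18 [ 6.9 -6.5 -3.5]
```

Call:
servo_tool([
  {"gripper": 1,"tx": -0.0001,"ty": 0.0004,"tz": -0.0013,"ax": 0,"ay": 0,"az": 0},
  {"gripper": 1,"tx": 0,"ty": 0.0001,"tz": -0.0005,"ax": 0,"ay": 0,"az": 0},
])

```text
time: 8.0
tcp_pos: [0.4559, 0.238, 0.0525]
eef_rot: [[-0.992, 0.123, -0.001], [0.123, 0.992, -0.003], [0.0, -0.003, -1.0]]
contact_force: [7.5, -6.8, -6.5]
opening: 0.0166
grasp_force: 43.9
```

```bash
python3 f.py; python3 - <<'E'
from h import *
o=np.zeros((600,800,3),np.uint8)
s=snap("top","t6");a=s["pixels"][155:195,178:225]
o[:,:700]=cv2.resize(a,(700,600),interpolation=cv2.INTER_CUBIC)
cv2.imwrite("pics/c6.png",o)
E
```

```text
crank 5.999 r 0.035 tang -7.9 rad -3.77 [ 7.5 -6.8 -6.5]
```

Call:
servo_tool([
  {"gripper": 1,"tx": 0,"ty": 0.0,"tz": 0,"ax": 0,"ay": 0,"az": 0},
])

```text
time: 8.18
tcp_pos: [0.456, 0.238, 0.0525]
eef_rot: [[-0.992, 0.123, -0.0], [0.123, 0.992, -0.003], [0.0, -0.003, -1.0]]
contact_force: [7.1, -6.2, -7.1]
opening: 0.0165
grasp_force: 44.0
```

```bash
python3 f.py; python3 f.py
```

```text
crank 6.0 r 0.035 tang -8.26 rad -3.11 [ 7.1 -6.2 -7.1]
crank 6.0 r 0.035 tang -8.26 rad -3.11 [ 7.1 -6.2 -7.1]
```

View pics/c6.png

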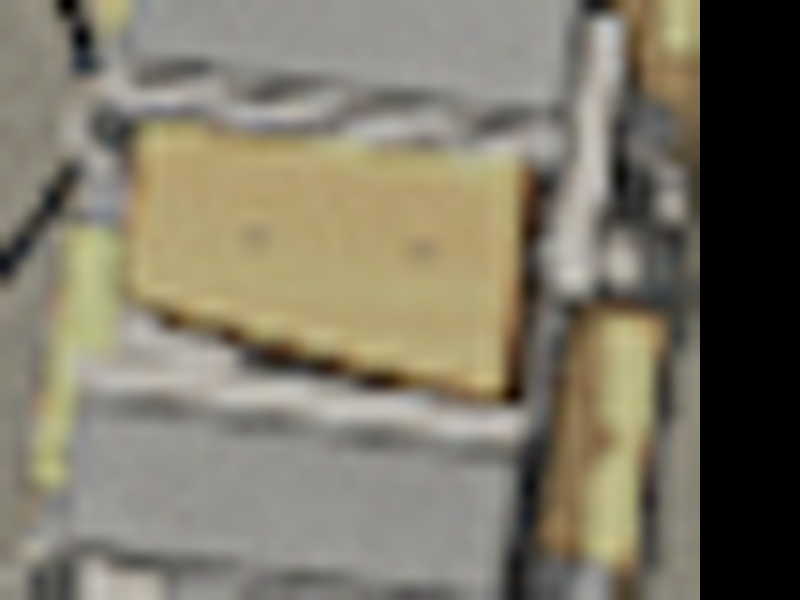

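The jaw now bears on the block's thick end at lower right, with the wedge-shaped gap open at the left. The force rose from about 5 to 8 N, so the block is nipped. I'll release and head for the packing.

Call:
servo_tool([
  {"gripper": 0,"tx": 0,"ty": 0,"tz": 0,"ax": 0,"ay": 0,"az": 0},
  {"gripper": 0,"tx": 0,"ty": 0,"tz": 0,"ax": 0,"ay": 0,"az": 0},
  {"gripper": 0,"tx": 0,"ty": 0,"tz": 0,"ax": 0,"ay": 0,"az": 0},
  {"gripper": 0,"tx": 0,"ty": 0,"tz": 0,"ax": 0,"ay": 0,"az": 0},
  {"gripper": 0,"tx": 0.001,"ty": 0,"tz": -0.02,"ax": 0,"ay": 0,"az": 0},
  {"gripper": 0,"tx": 0,"ty": 0,"tz": -0.06,"ax": 0,"ay": 0,"az": 0},
  {"gripper": 0,"tx": 0,"ty": 0,"tz": -0.06,"ax": 0,"ay": 0,"az": 0},
  {"gripper": 0,"tx": 0,"ty": 0,"tz": -0.06,"ax": 0,"ay": 0,"az": 0},
])

```text
time: 9.18
tcp_pos: [0.4548, 0.2394, 0.256]
eef_rot: [[-0.992, 0.124, -0.0], [0.124, 0.992, 0.0], [0.0, 0.0, -1.0]]
contact_force: [0.8, 0.3, -0.6]
opening: 0.0853
grasp_force: 0.0
```

Call:
servo_tool([
  {"gripper": 0,"tx": -0.0101,"ty": 0.0485,"tz": 0,"ax": 0,"ay": 0,"az": 0},
  {"gripper": 0,"tx": -0.0101,"ty": 0.0485,"tz": 0,"ax": 0,"ay": 0,"az": 0},
  {"gripper": 0,"tx": -0.0101,"ty": 0.0485,"tz": 0,"ax": 0,"ay": 0,"az": 0},
  {"gripper": 0,"tx": -0.0101,"ty": 0.0485,"tz": 0,"ax": 0,"ay": 0,"az": 0},
  {"gripper": 0,"tx": 0,"ty": 0,"tz": 0,"ax": 0,"ay": 0,"az": 0.2332},
  {"gripper": 0,"tx": 0,"ty": 0,"tz": 0,"ax": 0,"ay": 0,"az": 0.2332},
  {"gripper": 0,"tx": 0,"ty": 0,"tz": 0,"ax": 0,"ay": 0,"az": 0.2332},
  {"gripper": 0,"tx": 0,"ty": 0,"tz": 0,"ax": 0,"ay": 0,"az": 0.2332},
])

```text
time: 10.18
tcp_pos: [0.5191, 0.427, 0.2538]
eef_rot: [[-0.65, 0.76, -0.001], [0.76, 0.65, -0.0], [0.0, -0.001, -1.0]]
contact_force: [0.1, 0.1, 0.1]
opening: 0.0851
grasp_force: 0.0
```

Call:
servo_tool([
  {"gripper": 0,"tx": 0,"ty": 0,"tz": 0,"ax": 0,"ay": 0,"az": 0.2332},
  {"gripper": 0,"tx": 0,"ty": 0,"tz": 0,"ax": 0,"ay": 0,"az": 0.2332},
  {"gripper": 0,"tx": 0,"ty": 0,"tz": 0,"ax": 0,"ay": 0,"az": 0.2332},
  {"gripper": 0,"tx": 0,"ty": 0,"tz": 0,"ax": 0,"ay": 0,"az": 0.2332},
  {"gripper": 0,"tx": 0,"ty": 0,"tz": 0,"ax": 0,"ay": 0,"az": 0.2332},
  {"gripper": 0,"tx": 0,"ty": 0,"tz": 0,"ax": 0,"ay": 0,"az": 0.2332},
  {"gripper": 0,"tx": 0,"ty": 0,"tz": 0,"ax": 0,"ay": 0,"az": 0.2332},
  {"gripper": 0,"tx": 0,"ty": 0,"tz": 0,"ax": 0,"ay": 0,"az": 0.2332},
])

```text
time: 11.18
tcp_pos: [0.5191, 0.4269, 0.2539]
eef_rot: [[0.687, 0.727, -0.0], [0.727, -0.687, -0.0], [-0.0, -0.0, -1.0]]
contact_force: [-0.5, 0.0, -0.1]
opening: 0.0852
grasp_force: 0.0
```

Call:
servo_tool([
  {"gripper": 0,"tx": 0,"ty": 0,"tz": 0.03,"ax": 0,"ay": 0,"az": 0.2332},
  {"gripper": 0,"tx": 0,"ty": 0,"tz": 0.03,"ax": 0,"ay": 0,"az": 0.2332},
  {"gripper": 0,"tx": 0,"ty": 0,"tz": 0.03,"ax": 0,"ay": 0,"az": 0.2332},
  {"gripper": 0,"tx": 0,"ty": 0,"tz": 0.03,"ax": 0,"ay": 0,"az": 0},
  {"gripper": 0,"tx": 0,"ty": 0,"tz": 0,"ax": 0,"ay": 0,"az": 0},
])

```text
time: 11.8
tcp_pos: [0.5171, 0.4253, 0.1306]
eef_rot: [[0.964, 0.267, -0.006], [0.267, -0.964, -0.004], [-0.007, 0.002, -1.0]]
contact_force: [-0.9, -1.6, 0.7]
opening: 0.0857
grasp_force: 0.0
```

```bash
python3 - <<'E'
from h import *
st=readout.state();R=st["eef_rot"];print(st["tcp_pos"],R.round(4).tolist(),st["joint_pos"].round(1),"yaw",np.degrees(np.arctan2(-R[0,1],R[1,1])))
print("shift",tool(np.array([.5205,.4257,.009])-st["tcp_pos"]).round(4))
s=snap("wrist","w7");o=s["pixels"].copy()
for q in[(.4449,.4056,.04),(.4418,.4122,.04),(.5419,.4241,.04),(.5377,.4388,.04)]:
    print(w2px(s,np.array(q)).round(0))
E
```

```text
[0.51709442 0.42530483 0.13056701] [[0.9637, 0.2668, -0.0057], [0.2668, -0.9637, -0.0041], [-0.0066, 0.0024, -1.0]] [ 37.3  19.1  97.8   0.   63.5 111.8] yaw -164.52346216801368
shift [0.0042 0.0002 0.1215]
[256. 275.]
[247. 276.]
[266. 164.]
[246. 164.]
```

Call:
servo_tool([
  {"gripper": 0,"tx": 0.001,"ty": 0.001,"tz": 0.04,"ax": 0,"ay": 0,"az": 0},
  {"gripper": 0,"tx": 0,"ty": 0,"tz": 0.03,"ax": 0,"ay": 0,"az": 0},
  {"gripper": 0,"tx": 0,"ty": 0,"tz": 0,"ax": 0,"ay": 0,"az": 0},
  {"gripper": 0,"tx": 0,"ty": 0,"tz": 0,"ax": 0,"ay": 0,"az": 0},
])

```text
time: 12.35
tcp_pos: [0.522, 0.4273, 0.0666]
eef_rot: [[0.964, 0.267, 0.003], [0.267, -0.964, 0.002], [0.003, -0.001, -1.0]]
contact_force: [0.8, -0.1, 0.0]
opening: 0.0856
grasp_force: 0.0
```

```bash
python3 - <<'E'
from h import *
st=readout.state();R=st["eef_rot"];print(st["tcp_pos"],R.round(4).tolist())
print("shift",tool(np.array([.5205,.4257,.009])-st["tcp_pos"]).round(4))
E
```

```text
[0.52199636 0.42726919 0.06661577] [[0.9638, 0.2667, 0.0028], [0.2667, -0.9638, 0.0021], [0.0033, -0.0013, -1.0]]
shift [-0.002   0.0012  0.0576]
```

Call:
servo_tool([
  {"gripper": 0,"tx": -0.001,"ty": 0.001,"tz": 0.03,"ax": 0,"ay": 0,"az": 0},
  {"gripper": 0,"tx": 0,"ty": 0,"tz": 0.027,"ax": 0,"ay": 0,"az": 0},
  {"gripper": 0,"tx": 0,"ty": 0,"tz": 0,"ax": 0,"ay": 0,"az": 0},
  {"gripper": 1,"tx": 0,"ty": 0,"tz": 0,"ax": 0,"ay": 0,"az": 0},
  {"gripper": 1,"tx": 0,"ty": 0,"tz": 0,"ax": 0,"ay": 0,"az": 0},
  {"gripper": 1,"tx": 0,"ty": 0,"tz": 0,"ax": 0,"ay": 0,"az": 0},
  {"gripper": 1,"tx": 0,"ty": 0,"tz": 0,"ax": 0,"ay": 0,"az": 0},
  {"gripper": 1,"tx": 0,"ty": 0,"tz": 0,"ax": 0,"ay": 0,"az": 0},
], force=100)

```text
time: 13.35
tcp_pos: [0.5205, 0.4253, 0.0081]
eef_rot: [[0.964, 0.267, 0.001], [0.267, -0.964, 0.001], [0.001, -0.0, -1.0]]
contact_force: [-0.5, -1.0, 4.5]
opening: 0.0153
grasp_force: 98.5
```

The packing is gripped with its underside 8 mm below the TCP. Lift, carry and turn it.

Call:
servo_tool([
  {"gripper": 1,"tx": 0,"ty": 0,"tz": -0.03,"ax": 0,"ay": 0,"az": 0},
  {"gripper": 1,"tx": 0,"ty": 0,"tz": -0.05,"ax": 0,"ay": 0,"az": 0},
  {"gripper": 1,"tx": 0,"ty": 0,"tz": -0.05,"ax": 0,"ay": 0,"az": 0},
  {"gripper": 1,"tx": 0,"ty": 0,"tz": -0.022,"ax": 0,"ay": 0,"az": 0},
  {"gripper": 1,"tx": 0.0261,"ty": 0.0429,"tz": 0,"ax": 0,"ay": 0,"az": 0},
  {"gripper": 1,"tx": 0.0261,"ty": 0.0429,"tz": 0,"ax": 0,"ay": 0,"az": 0},
  {"gripper": 1,"tx": 0.0261,"ty": 0.0429,"tz": 0,"ax": 0,"ay": 0,"az": 0},
  {"gripper": 1,"tx": 0,"ty": 0,"tz": 0,"ax": 0,"ay": 0,"az": 0},
])

```text
time: 14.35
tcp_pos: [0.6312, 0.318, 0.1564]
eef_rot: [[0.965, 0.263, -0.002], [0.263, -0.965, -0.002], [-0.003, 0.002, -1.0]]
contact_force: [-0.6, 1.0, -3.9]
opening: 0.015
grasp_force: 98.2
```

Call:
servo_tool([
  {"gripper": 1,"tx": 0,"ty": 0,"tz": 0,"ax": 0,"ay": 0,"az": -0.2137},
  {"gripper": 1,"tx": 0,"ty": 0,"tz": 0,"ax": 0,"ay": 0,"az": -0.2137},
  {"gripper": 1,"tx": 0,"ty": 0,"tz": 0,"ax": 0,"ay": 0,"az": -0.2137},
  {"gripper": 1,"tx": 0,"ty": 0,"tz": 0,"ax": 0,"ay": 0,"az": -0.2137},
  {"gripper": 1,"tx": 0,"ty": 0,"tz": 0,"ax": 0,"ay": 0,"az": -0.2137},
  {"gripper": 1,"tx": 0,"ty": 0,"tz": 0,"ax": 0,"ay": 0,"az": -0.2137},
  {"gripper": 1,"tx": 0,"ty": 0,"tz": 0,"ax": 0,"ay": 0,"az": -0.2137},
  {"gripper": 1,"tx": 0,"ty": 0,"tz": 0,"ax": 0,"ay": 0,"az": 0},
])

```text
time: 15.35
tcp_pos: [0.628, 0.322, 0.157]
eef_rot: [[0.127, 0.992, -0.003], [0.992, -0.127, -0.001], [-0.001, -0.003, -1.0]]
contact_force: [0.1, 0.5, -3.5]
opening: 0.0152
grasp_force: 98.2
```

```bash
cat > g.py <<'E'
from h import *
ex=np.array([.9921,-.1253]);ey=np.array([.1253,.9921])
def rep():
    st=readout.state();R=st["eef_rot"];g=st["tcp_pos"][:2]-[.613,.1843];f=st["contact_force"]
    print("vise x,y mm",(1e3*g@ex).round(2),(1e3*g@ey).round(2),"z",(1e3*st["tcp_pos"][2]).round(2),"yaw",np.degrees(np.arctan2(-R[0,1],R[1,1])).round(2),"tilt",R[:2,2].round(4),"F vise",(f[:2]@ex).round(1),(f[:2]@ey).round(1),f[2].round(1),"open",round(st["opening"]*1e3,1),"grip",round(st["grasp_force"],0),"t",round(st["time"],2))
if __name__=="__main__": rep()
E
python3 - <<'E'
from g import *
rep();s=snap("wrist","w8",lambda a:cv2.resize(a[120:384,120:472],(800,600),interpolation=cv2.INTER_CUBIC))
E
```

```text
vise x,y mm -2.35 138.54 z 157.03 yaw -97.29 tilt [-0.0033 -0.001 ] F vise 0.0 0.5 -3.5 open 15.2 grip 98.0 t 15.35
```

View pics/w8.png

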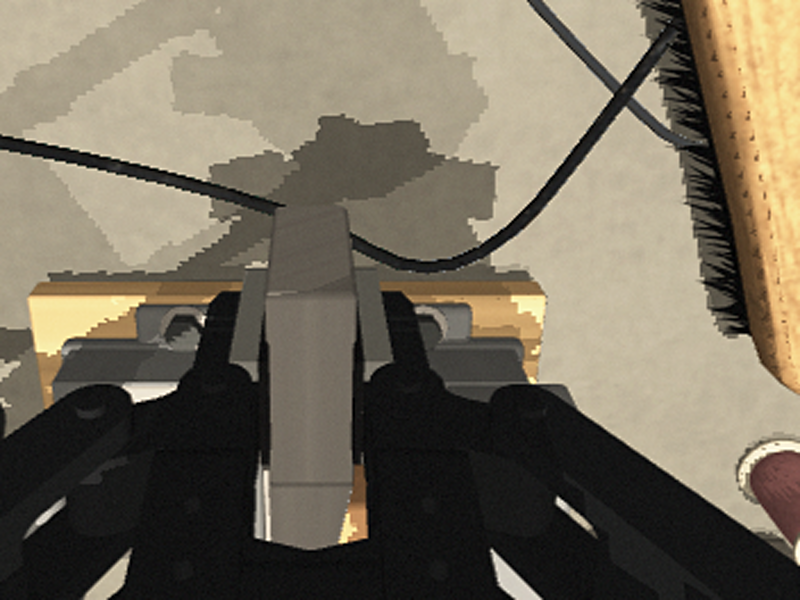

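The packing is held square with its tip forward. The gap is visible ahead of it, with bed/jaw to the left (262,500) and the block to the right (360,510). Lower it to just above bed height, outside the jaws.

Call:
servo_tool([
  {"gripper": 1,"tx": 0,"ty": 0.001,"tz": 0.03,"ax": 0,"ay": 0,"az": 0},
  {"gripper": 1,"tx": 0,"ty": 0,"tz": 0.03,"ax": 0,"ay": 0,"az": 0},
  {"gripper": 1,"tx": 0,"ty": 0,"tz": 0.024,"ax": 0,"ay": 0,"az": 0},
  {"gripper": 1,"tx": 0,"ty": 0,"tz": 0,"ax": 0,"ay": 0,"az": 0},
  {"gripper": 1,"tx": 0,"ty": 0,"tz": 0,"ax": 0,"ay": 0,"az": 0},
])

```text
time: 16.02
tcp_pos: [0.631, 0.3221, 0.0757]
eef_rot: [[0.127, 0.992, 0.001], [0.992, -0.127, 0.0], [0.0, 0.001, -1.0]]
contact_force: [-0.8, -0.2, -3.4]
opening: 0.0147
grasp_force: 98.2
```

```bash
python3 - <<'E'
from g import *
rep();s=snap("wrist","w9");a=s["pixels"]
# predicted pixels of key edges for comparison
V=lambda x,y,z:w2px(s,np.r_[np.array([.613,.1843])+x*ex+y*ey,z]).round(1)
print("jaw top left end",V(-.0098,.046,.107),"bed",V(-.0098,.046,.06),"block thin near top",V(.001,.038,.114),"tip flat/slope top",V(-.0085,.06,.101),V(-.0025,.06,.101))
o=np.zeros((600,800,3),np.uint8);o[:]=cv2.resize(a[264:384,176:336],(800,600),interpolation=cv2.INTER_CUBIC);cv2.imwrite("pics/w9c.png",o)
E
```

```text
vise x,y mm 0.6 138.93 z 75.74 yaw -97.27 tilt [0.0007 0.0004] F vise -0.8 -0.3 -3.4 open 14.7 grip 98.0 t 16.02
jaw top left end [235.5 444.6] bed [240.  366.2] block thin near top [256.5 470.7] tip flat/slope top [238.1 413.6] [249.7 413.6]
```

Call:
servo_tool([
  {"gripper": 1,"tx": 0,"ty": -0.0009,"tz": 0.006,"ax": 0,"ay": 0,"az": 0},
  {"gripper": 1,"tx": 0,"ty": 0,"tz": 0,"ax": 0,"ay": 0,"az": 0},
  {"gripper": 1,"tx": -0.006,"ty": 0,"tz": 0,"ax": 0,"ay": 0,"az": 0},
  {"gripper": 1,"tx": -0.006,"ty": 0,"tz": 0,"ax": 0,"ay": 0,"az": 0},
  {"gripper": 1,"tx": -0.004,"ty": 0,"tz": 0,"ax": 0,"ay": 0,"az": 0},
  {"gripper": 1,"tx": 0,"ty": 0,"tz": 0,"ax": 0,"ay": 0,"az": 0},
])

```text
time: 16.82
tcp_pos: [0.6278, 0.3053, 0.0691]
eef_rot: [[0.126, 0.992, -0.0], [0.992, -0.126, -0.0], [-0.0, -0.0, -1.0]]
contact_force: [1.0, 0.1, -4.4]
opening: 0.0149
grasp_force: 98.3
```

```bash
python3 g.py
```

```text
vise x,y mm -0.5 121.92 z 69.14 yaw -97.25 tilt [-0.0001 -0.0001] F vise 1.0 0.2 -4.4 open 14.9 grip 98.0 t 16.82
```

Call:
servo_tool([
  {"gripper": 1,"tx": -0.004,"ty": 0,"tz": 0,"ax": 0,"ay": 0,"az": 0},
  {"gripper": 1,"tx": -0.004,"ty": 0,"tz": 0,"ax": 0,"ay": 0,"az": 0},
  {"gripper": 1,"tx": 0,"ty": 0,"tz": 0,"ax": 0,"ay": 0,"az": 0},
])

```text
time: 17.2
tcp_pos: [0.6267, 0.2976, 0.069]
eef_rot: [[0.126, 0.992, -0.0], [0.992, -0.126, -0.0], [-0.0, -0.0, -1.0]]
contact_force: [-0.1, 0.0, -3.1]
opening: 0.0151
grasp_force: 98.3
```

```bash
python3 g.py
```

```text
vise x,y mm -0.63 114.13 z 68.99 yaw -97.23 tilt [-0.0002 -0.0002] F vise -0.1 0.0 -3.1 open 15.1 grip 98.0 t 17.2
```

Call:
servo_tool([
  {"gripper": 1,"tx": -0.004,"ty": 0,"tz": 0.0004,"ax": 0,"ay": 0,"az": 0},
  {"gripper": 1,"tx": -0.004,"ty": 0,"tz": 0.0004,"ax": 0,"ay": 0,"az": 0},
  {"gripper": 1,"tx": 0,"ty": 0,"tz": 0.0004,"ax": 0,"ay": 0,"az": 0},
  {"gripper": 1,"tx": 0,"ty": 0,"tz": 0,"ax": 0,"ay": 0,"az": 0},
])

```text
time: 17.7
tcp_pos: [0.6259, 0.29, 0.0681]
eef_rot: [[0.126, 0.992, 0.0], [0.992, -0.126, 0.0], [0.0, 0.0, -1.0]]
contact_force: [-0.2, 0.7, -1.7]
opening: 0.0153
grasp_force: 98.4
```

```bash
python3 g.py
```

```text
vise x,y mm -0.4 106.48 z 68.11 yaw -97.23 tilt [0.0004 0.0001] F vise -0.3 0.6 -1.7 open 15.3 grip 98.0 t 17.7
```

Call:
servo_tool([
  {"gripper": 1,"tx": 0,"ty": -0.0008,"tz": 0.0003,"ax": 0,"ay": 0,"az": 0},
  {"gripper": 1,"tx": 0,"ty": -0.0007,"tz": 0,"ax": 0,"ay": 0,"az": 0},
  {"gripper": 1,"tx": 0,"ty": 0,"tz": 0,"ax": 0,"ay": 0,"az": 0},
])

```text
time: 18.08
tcp_pos: [0.6245, 0.2905, 0.068]
eef_rot: [[0.125, 0.992, 0.001], [0.992, -0.125, 0.0], [0.0, 0.001, -1.0]]
contact_force: [-0.6, 0.6, -1.9]
opening: 0.0149
grasp_force: 98.5
```

```bash
python3 g.py
```

```text
vise x,y mm -1.85 106.78 z 67.99 yaw -97.21 tilt [0.0007 0.0003] F vise -0.6 0.5 -1.9 open 14.9 grip 98.0 t 18.07
```

Call:
servo_tool([
  {"gripper": 1,"tx": 0,"ty": -0.0007,"tz": 0.0004,"ax": 0,"ay": 0,"az": 0},
  {"gripper": 1,"tx": 0,"ty": -0.0006,"tz": 0,"ax": 0,"ay": 0,"az": 0},
  {"gripper": 1,"tx": 0,"ty": 0,"tz": 0,"ax": 0,"ay": 0,"az": 0},
])

```text
time: 18.45
tcp_pos: [0.6236, 0.2906, 0.0678]
eef_rot: [[0.125, 0.992, 0.001], [0.992, -0.125, 0.0], [0.001, 0.001, -1.0]]
contact_force: [2.1, 0.2, 1.8]
opening: 0.0151
grasp_force: 99.0
```

```bash
python3 g.py
```

```text
vise x,y mm -2.78 106.75 z 67.84 yaw -97.21 tilt [0.0014 0.0004] F vise 2.0 0.5 1.8 open 15.1 grip 99.0 t 18.45
```

Touching both the jaw (Fx +2 N) and the bed. Slide in along the jaw.

Call:
servo_tool([
  {"gripper": 1,"tx": -0.003,"ty": 0,"tz": 0,"ax": 0,"ay": 0,"az": 0},
  {"gripper": 1,"tx": -0.003,"ty": 0,"tz": 0,"ax": 0,"ay": 0,"az": 0},
  {"gripper": 1,"tx": -0.003,"ty": 0,"tz": 0,"ax": 0,"ay": 0,"az": 0},
  {"gripper": 1,"tx": 0,"ty": 0,"tz": 0,"ax": 0,"ay": 0,"az": 0},
])

```text
time: 18.95
tcp_pos: [0.6225, 0.2812, 0.0678]
eef_rot: [[0.126, 0.992, 0.001], [0.992, -0.126, 0.0], [0.0, 0.001, -1.0]]
contact_force: [2.6, 0.2, 4.5]
opening: 0.015
grasp_force: 99.4
```

```bash
python3 g.py
```

```text
vise x,y mm -2.76 97.27 z 67.79 yaw -97.23 tilt [0.0012 0.0001] F vise 2.6 0.5 4.5 open 15.0 grip 99.0 t 18.95
```

Tip at about y=18. Continue.

Call:
servo_tool([
  {"gripper": 1,"tx": -0.003,"ty": 0,"tz": 0,"ax": 0,"ay": 0,"az": 0},
  {"gripper": 1,"tx": -0.003,"ty": 0,"tz": 0,"ax": 0,"ay": 0,"az": 0},
  {"gripper": 1,"tx": -0.002,"ty": 0,"tz": -0.0002,"ax": 0,"ay": 0,"az": 0},
  {"gripper": 1,"tx": 0,"ty": 0,"tz": 0,"ax": 0,"ay": 0,"az": 0},
])

```text
time: 19.45
tcp_pos: [0.6214, 0.2737, 0.0678]
eef_rot: [[0.126, 0.992, 0.001], [0.992, -0.126, 0.001], [0.001, 0.001, -1.0]]
contact_force: [3.9, 2.1, 4.2]
opening: 0.0147
grasp_force: 99.5
```

```bash
python3 g.py
```

```text
vise x,y mm -2.82 89.73 z 67.85 yaw -97.22 tilt [0.0013 0.0007] F vise 3.6 2.5 4.2 open 14.7 grip 100.0 t 19.45
```

Call:
servo_tool([
  {"gripper": 1,"tx": -0.002,"ty": 0,"tz": 0,"ax": 0,"ay": 0,"az": 0},
  {"gripper": 1,"tx": -0.002,"ty": 0,"tz": 0,"ax": 0,"ay": 0,"az": 0},
  {"gripper": 1,"tx": -0.002,"ty": 0,"tz": 0,"ax": 0,"ay": 0,"az": 0},
  {"gripper": 1,"tx": 0,"ty": 0,"tz": 0,"ax": 0,"ay": 0,"az": 0},
])

```text
time: 19.95
tcp_pos: [0.6208, 0.2685, 0.068]
eef_rot: [[0.126, 0.992, 0.002], [0.992, -0.126, 0.002], [0.002, 0.002, -1.0]]
contact_force: [3.7, 5.2, 5.3]
opening: 0.0151
grasp_force: 99.5
```

```bash
python3 g.py
```

```text
vise x,y mm -2.78 84.53 z 67.96 yaw -97.23 tilt [0.0018 0.0018] F vise 3.0 5.7 5.3 open 15.1 grip 100.0 t 19.95
```

Resistance has started (5.7 N), so the block is swinging. Continue.

Call:
servo_tool([
  {"gripper": 1,"tx": -0.002,"ty": 0,"tz": 0,"ax": 0,"ay": 0,"az": 0},
  {"gripper": 1,"tx": -0.002,"ty": 0,"tz": 0,"ax": 0,"ay": 0,"az": 0},
  {"gripper": 1,"tx": -0.002,"ty": 0,"tz": 0,"ax": 0,"ay": 0,"az": 0},
  {"gripper": 1,"tx": 0,"ty": 0,"tz": 0,"ax": 0,"ay": 0,"az": 0},
])

```text
time: 20.45
tcp_pos: [0.6201, 0.2626, 0.068]
eef_rot: [[0.126, 0.992, 0.002], [0.992, -0.126, 0.002], [0.002, 0.002, -1.0]]
contact_force: [4.5, 4.8, 4.3]
opening: 0.0149
grasp_force: 99.5
```

```bash
python3 g.py
```

```text
vise x,y mm -2.75 78.61 z 67.99 yaw -97.23 tilt [0.0019 0.0019] F vise 3.8 5.3 4.3 open 14.9 grip 100.0 t 20.45
```

Call:
servo_tool([
  {"gripper": 1,"tx": -0.002,"ty": 0,"tz": 0,"ax": 0,"ay": 0,"az": 0},
  {"gripper": 1,"tx": -0.002,"ty": 0,"tz": 0,"ax": 0,"ay": 0,"az": 0},
  {"gripper": 1,"tx": -0.001,"ty": 0,"tz": 0,"ax": 0,"ay": 0,"az": 0},
  {"gripper": 1,"tx": 0,"ty": 0,"tz": 0,"ax": 0,"ay": 0,"az": 0},
])

```text
time: 20.95
tcp_pos: [0.6196, 0.2581, 0.068]
eef_rot: [[0.126, 0.992, 0.002], [0.992, -0.126, 0.003], [0.003, 0.002, -1.0]]
contact_force: [5.0, 6.6, 5.5]
opening: 0.0152
grasp_force: 99.5
```

```bash
python3 g.py
```

```text
vise x,y mm -2.75 74.06 z 68.03 yaw -97.24 tilt [0.0021 0.0026] F vise 4.1 7.2 5.5 open 15.2 grip 99.0 t 20.95
```

Call:
servo_tool([
  {"gripper": 1,"tx": -0.0015,"ty": 0,"tz": 0,"ax": 0,"ay": 0,"az": 0},
  {"gripper": 1,"tx": -0.0015,"ty": 0,"tz": 0,"ax": 0,"ay": 0,"az": 0},
  {"gripper": 1,"tx": 0,"ty": 0,"tz": 0,"ax": 0,"ay": 0,"az": 0},
])

```text
time: 21.32
tcp_pos: [0.6194, 0.2567, 0.0682]
eef_rot: [[0.126, 0.992, 0.003], [0.992, -0.127, 0.005], [0.005, 0.002, -1.0]]
contact_force: [5.7, 9.9, 2.5]
opening: 0.0154
grasp_force: 99.3
```

```bash
python3 g.py
```

```text
vise x,y mm -2.75 72.66 z 68.18 yaw -97.27 tilt [0.0029 0.0052] F vise 4.4 10.6 2.5 open 15.4 grip 99.0 t 21.32
```

Call:
servo_tool([
  {"gripper": 1,"tx": -0.002,"ty": 0,"tz": 0,"ax": 0,"ay": 0,"az": 0},
  {"gripper": 1,"tx": -0.002,"ty": 0,"tz": 0,"ax": 0,"ay": 0,"az": 0},
  {"gripper": 1,"tx": 0,"ty": 0,"tz": 0,"ax": 0,"ay": 0,"az": 0},
])

```text
time: 21.7
tcp_pos: [0.6193, 0.2562, 0.0686]
eef_rot: [[0.127, 0.992, 0.005], [0.992, -0.127, 0.01], [0.011, 0.003, -1.0]]
contact_force: [5.2, 20.5, 1.2]
opening: 0.0154
grasp_force: 99.0
```

```bash
python3 g.py
```

```text
vise x,y mm -2.8 72.12 z 68.6 yaw -97.3 tilt [0.0046 0.0105] F vise 2.6 21.0 1.2 open 15.4 grip 99.0 t 21.7
```

It's home at y=72 as expected and resistance has risen to 21 N. I'll correct the slight 0.6° elastic tilt and press a little firmer.

Call:
servo_tool([
  {"gripper": 1,"tx": 0,"ty": 0,"tz": 0.0008,"ax": 0,"ay": -0.014,"az": 0},
  {"gripper": 1,"tx": -0.0015,"ty": 0,"tz": 0.0003,"ax": 0,"ay": -0.006,"az": 0},
  {"gripper": 1,"tx": -0.0015,"ty": 0,"tz": 0,"ax": 0,"ay": -0.004,"az": 0},
  {"gripper": 1,"tx": 0,"ty": 0,"tz": 0,"ax": 0,"ay": 0,"az": 0},
])

```text
time: 22.2
tcp_pos: [0.619, 0.255, 0.0679]
eef_rot: [[0.127, 0.992, 0.003], [0.992, -0.127, -0.005], [-0.005, 0.004, -1.0]]
contact_force: [4.2, 24.5, 2.1]
opening: 0.0148
grasp_force: 99.1
```

```bash
python3 - <<'E'
from g import *
rep();print(readout.state()["eef_rot"].round(4).tolist(),readout.state()["ft_torque"])
E
```

```text
vise x,y mm -2.91 70.88 z 67.95 yaw -97.31 tilt [ 0.0029 -0.0055] F vise 1.0 24.8 2.1 open 14.8 grip 99.0 t 22.2
[[0.1272, 0.9919, 0.0029], [0.9919, -0.1272, -0.0055], [-0.0051, 0.0036, -1.0]] [ 3.92736574 -0.3351947   0.0994834 ]
```

Call:
servo_tool([
  {"gripper": 1,"tx": -0.001,"ty": 0,"tz": 0.0003,"ax": 0,"ay": 0.005,"az": 0},
  {"gripper": 1,"tx": -0.001,"ty": 0,"tz": 0,"ax": 0,"ay": 0.001,"az": 0},
  {"gripper": 1,"tx": 0,"ty": 0,"tz": 0,"ax": 0,"ay": 0,"az": 0},
])

```text
time: 22.58
tcp_pos: [0.6186, 0.2537, 0.0681]
eef_rot: [[0.127, 0.992, 0.003], [0.992, -0.127, 0.0], [0.001, 0.003, -1.0]]
contact_force: [3.4, 25.9, 4.1]
opening: 0.0153
grasp_force: 99.4
```

```bash
python3 - <<'E'
from g import *
rep();print(readout.state()["eef_rot"].round(4).tolist()[2])
o=np.zeros((600,800,3),np.uint8)
s=snap("top","t9");a=s["pixels"][148:198,173:233]
o[:450,:540]=cv2.resize(a,(540,450),interpolation=cv2.INTER_CUBIC)
s=snap("scene","s9");b=s["pixels"][135:200,205:290];o[:199,541:800]=cv2.resize(b,(259,199),interpolation=cv2.INTER_CUBIC)
s=snap("wrist","w10");o[260:454,541:800]=cv2.resize(s["pixels"],(259,194))
cv2.imwrite("pics/c9.png",o)
E
```

```text
vise x,y mm -3.18 69.53 z 68.08 yaw -97.31 tilt [0.0034 0.0001] F vise 0.2 26.2 4.1 open 15.3 grip 99.0 t 22.57
[0.0005, 0.0033, -1.0]
```

View pics/c9.png

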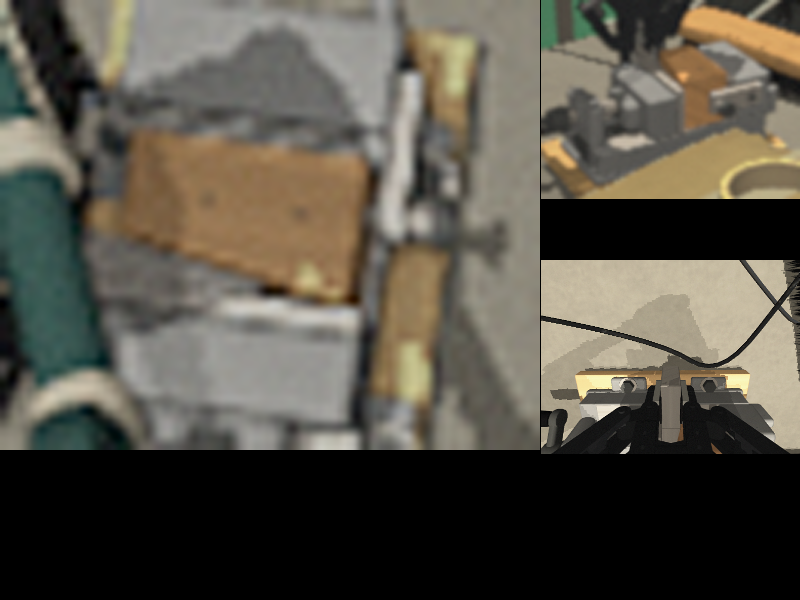

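In the top crop the block's far edge looks parallel to the fixed jaw and the packing fills the gap at the left. I'll push a bit more to see whether it has truly stopped.

Call:
servo_tool([
  {"gripper": 1,"tx": -0.0015,"ty": 0,"tz": 0,"ax": 0,"ay": -0.003,"az": 0},
  {"gripper": 1,"tx": -0.0015,"ty": 0,"tz": 0,"ax": 0,"ay": -0.003,"az": 0},
  {"gripper": 1,"tx": 0,"ty": 0,"tz": 0,"ax": 0,"ay": 0,"az": 0},
  {"gripper": 1,"tx": 0,"ty": 0,"tz": 0,"ax": 0,"ay": 0,"az": 0},
])

```text
time: 23.22
tcp_pos: [0.6179, 0.2515, 0.068]
eef_rot: [[0.127, 0.992, 0.002], [0.992, -0.127, -0.004], [-0.003, 0.003, -1.0]]
contact_force: [2.7, 28.2, 4.6]
opening: 0.0153
grasp_force: 99.4
```

```bash
python3 - <<'E'
from g import *
rep();print(readout.state()["eef_rot"].round(4).tolist()[2])
E
```

```text
vise x,y mm -3.52 67.24 z 67.98 yaw -97.32 tilt [ 0.0024 -0.0035] F vise -0.8 28.3 4.6 open 15.3 grip 99.0 t 23.23
[-0.0032, 0.0028, -1.0]
```

```bash
python3 - <<'E'
from g import *
W=lambda x,y,z:np.r_[np.array([.613,.1843])+x*ex+y*ey,z]
s2=snap("wrist","w11");snap("top","t11")
for n in("w10","w11"):
    s=np.load(n+".npz");a=s["pixels"].max(2)
    for c in(5.7,5.85,6.0):
        g=[w2px(s,W((-173.5+2.39*c+o)/1e3,.036*np.cos(c),.084+.036*np.sin(c))).round(0).tolist() for o in(-25,0,25)]
        print(n,c,g)
    sub=a[290:384,0:60]
    print("\n".join("".join("#" if v<45 else "." for v in r[::1]) for r in sub[::3]))
for n in("t6","t9","t11"):
    s=np.load(n+".npz")
    print(n,[w2px(s,W(-.159,.036*np.cos(c),.084+.036*np.sin(c))).round(1).tolist() for c in(5.7,6.0)])
E
```

```text
w10 5.7 [[-68.0, 313.0], [-23.0, 313.0], [21.0, 313.0]]
w10 5.85 [[-77.0, 315.0], [-31.0, 315.0], [15.0, 315.0]]
w10 6.0 [[-87.0, 319.0], [-39.0, 319.0], [8.0, 319.0]]
............................................................
............................................................
.............................#################..............
#####################...##..######################..........
#####################..............#################........
###################...............##################........
#################...............####################........
################...............#####################........
###############................####################.........
##############................####################..........
##############................###################...........
##############................##################............
##############................################..............
#############...................#############...............
................................#############...............
.................
[... 2548 characters left out ...]
............##############...............#
..........###...............##############..............####
......#######..........#################...........#########
...##..........#...#.##.###############........#############
................................#####......#################
...............................#############################
..............................##############################
.............................###############################
.........................###################################
....................########################################
t6 [[182.4, 226.9], [180.5, 226.7]]
t9 [[182.4, 226.9], [180.5, 226.7]]
t11 [[182.4, 226.9], [180.5, 226.7]]
```

The crank grip in the wrist view has turned back from about 5.97 to 5.6 rad. The TCP's 0.8 mm drift in x agrees: the push above about 20 N back-drove the jaw and loosened the nip. The proper fix is to take the packing out, set it down, nip again, and reinsert with at most about 18 N. First, withdraw gently.

Call:
servo_tool([
  {"gripper": 1,"tx": 0.006,"ty": 0.0003,"tz": -0.0005,"ax": 0,"ay": 0.012,"az": 0},
  {"gripper": 1,"tx": 0.006,"ty": 0.0005,"tz": -0.0005,"ax": 0,"ay": 0.012,"az": 0},
  {"gripper": 1,"tx": 0.01,"ty": 0.0005,"tz": 0,"ax": 0,"ay": 0,"az": 0},
  {"gripper": 1,"tx": 0.012,"ty": 0.0005,"tz": 0,"ax": 0,"ay": 0,"az": 0},
  {"gripper": 1,"tx": 0.013,"ty": 0,"tz": 0,"ax": 0,"ay": 0,"az": 0},
  {"gripper": 1,"tx": 0.014,"ty": 0,"tz": 0,"ax": 0,"ay": 0,"az": 0},
  {"gripper": 1,"tx": 0.014,"ty": 0,"tz": 0,"ax": 0,"ay": 0,"az": 0},
  {"gripper": 1,"tx": 0.005,"ty": 0,"tz": 0,"ax": 0,"ay": 0,"az": 0},
])

```text
time: 24.32
tcp_pos: [0.6259, 0.3203, 0.0641]
eef_rot: [[0.125, 0.992, -0.006], [0.992, -0.125, -0.002], [-0.003, -0.006, -1.0]]
contact_force: [-0.2, -0.4, -4.1]
opening: 0.0151
grasp_force: 98.2
```

```bash
python3 g.py; python3 -c "
from h import *
print(readout.state()['eef_rot'].round(4).tolist())"
```

```text
vise x,y mm -4.23 136.51 z 64.08 yaw -97.21 tilt [-0.0059 -0.0024] F vise -0.1 -0.4 -4.1 open 15.1 grip 98.0 t 24.32
[[0.1255, 0.9921, -0.0059], [0.9921, -0.1255, -0.0024], [-0.0031, -0.0055, -1.0]]
```

Call:
servo_tool([
  {"gripper": 1,"tx": 0,"ty": 0,"tz": -0.03,"ax": 0,"ay": 0,"az": 0},
  {"gripper": 1,"tx": 0,"ty": 0,"tz": -0.03,"ax": 0,"ay": 0,"az": 0},
  {"gripper": 1,"tx": 0,"ty": 0,"tz": -0.03,"ax": 0,"ay": 0,"az": 0.2137},
  {"gripper": 1,"tx": 0,"ty": 0,"tz": 0,"ax": 0,"ay": 0,"az": 0.2137},
  {"gripper": 1,"tx": 0,"ty": 0,"tz": 0,"ax": 0,"ay": 0,"az": 0.2137},
  {"gripper": 1,"tx": 0,"ty": 0,"tz": 0,"ax": 0,"ay": 0,"az": 0.2137},
  {"gripper": 1,"tx": 0,"ty": 0,"tz": 0,"ax": 0,"ay": 0,"az": 0.2137},
  {"gripper": 1,"tx": 0,"ty": 0,"tz": 0,"ax": 0,"ay": 0,"az": 0.2137},
])

```text
time: 25.32
tcp_pos: [0.6264, 0.3196, 0.1538]
eef_rot: [[0.908, 0.419, -0.006], [0.419, -0.908, -0.003], [-0.006, 0.0, -1.0]]
contact_force: [0.2, -0.1, -3.0]
opening: 0.0152
grasp_force: 98.4
```

Call:
servo_tool([
  {"gripper": 1,"tx": 0,"ty": 0,"tz": 0,"ax": 0,"ay": 0,"az": 0.2137},
  {"gripper": 1,"tx": -0.0246,"ty": -0.0431,"tz": 0,"ax": 0,"ay": 0,"az": 0},
  {"gripper": 1,"tx": -0.0246,"ty": -0.0431,"tz": 0,"ax": 0,"ay": 0,"az": 0},
  {"gripper": 1,"tx": -0.0246,"ty": -0.0431,"tz": 0,"ax": 0,"ay": 0,"az": 0},
  {"gripper": 1,"tx": 0,"ty": 0,"tz": 0.05,"ax": 0,"ay": 0,"az": 0},
  {"gripper": 1,"tx": 0,"ty": 0,"tz": 0.05,"ax": 0,"ay": 0,"az": 0},
  {"gripper": 1,"tx": 0,"ty": 0,"tz": 0.02,"ax": 0,"ay": 0,"az": 0},
  {"gripper": 1,"tx": 0,"ty": 0,"tz": 0,"ax": 0,"ay": 0,"az": 0},
])

```text
time: 26.32
tcp_pos: [0.5209, 0.4238, 0.0337]
eef_rot: [[0.964, 0.266, -0.006], [0.266, -0.964, -0.004], [-0.006, 0.003, -1.0]]
contact_force: [-1.0, -0.3, -2.7]
opening: 0.0152
grasp_force: 98.3
```

Call:
servo_tool([
  {"gripper": 1,"tx": 0,"ty": 0,"tz": 0,"ax": 0,"ay": 0,"az": 0},
])

```text
time: 26.45
tcp_pos: [0.5245, 0.4265, 0.0388]
eef_rot: [[0.964, 0.266, 0.002], [0.266, -0.964, 0.002], [0.003, -0.001, -1.0]]
contact_force: [0.5, 1.1, -3.0]
opening: 0.015
grasp_force: 98.3
```

```bash
python3 -c "
from h import *
s=readout.state();print(s['eef_rot'].round(4).tolist(),s['tcp_pos'],s['contact_force'].round(1))"
```

```text
[[0.9639, 0.2662, 0.0022], [0.2662, -0.9639, 0.0017], [0.0026, -0.0011, -1.0]] [0.52452832 0.42654916 0.03877875] [ 0.5  1.1 -3. ]
```

Call:
servo_tool([
  {"gripper": 1,"tx": 0,"ty": 0,"tz": 0.015,"ax": 0,"ay": 0,"az": 0},
  {"gripper": 1,"tx": 0,"ty": 0,"tz": 0.008,"ax": 0,"ay": 0,"az": 0},
  {"gripper": 1,"tx": 0,"ty": 0,"tz": 0,"ax": 0,"ay": 0,"az": 0},
  {"gripper": 1,"tx": 0,"ty": 0,"tz": 0,"ax": 0,"ay": 0,"az": 0},
])

```text
time: 26.95
tcp_pos: [0.5231, 0.4259, 0.014]
eef_rot: [[0.964, 0.267, 0.0], [0.267, -0.964, 0.0], [0.0, -0.0, -1.0]]
contact_force: [-1.0, -0.4, -2.9]
opening: 0.0151
grasp_force: 98.4
```

Call:
servo_tool([
  {"gripper": 1,"tx": 0,"ty": 0,"tz": 0,"ax": 0,"ay": 0,"az": 0},
])

```text
time: 27.08
tcp_pos: [0.5233, 0.4261, 0.0143]
eef_rot: [[0.964, 0.267, 0.001], [0.267, -0.964, 0.0], [0.001, -0.0, -1.0]]
contact_force: [0.4, 0.1, -3.1]
opening: 0.0149
grasp_force: 98.4
```

Call:
servo_tool([
  {"gripper": 1,"tx": 0,"ty": 0,"tz": 0.004,"ax": 0,"ay": 0,"az": 0},
  {"gripper": 1,"tx": 0,"ty": 0,"tz": 0.0015,"ax": 0,"ay": 0,"az": 0},
  {"gripper": 1,"tx": 0,"ty": 0,"tz": 0,"ax": 0,"ay": 0,"az": 0},
  {"gripper": 1,"tx": 0,"ty": 0,"tz": 0,"ax": 0,"ay": 0,"az": 0},
])

```text
time: 27.58
tcp_pos: [0.523, 0.4258, 0.0083]
eef_rot: [[0.964, 0.267, -0.0], [0.267, -0.964, -0.0], [-0.0, 0.0, -1.0]]
contact_force: [-0.0, -0.1, -3.0]
opening: 0.0152
grasp_force: 98.9
```

Call:
servo_tool([
  {"gripper": 0,"tx": 0,"ty": 0,"tz": 0,"ax": 0,"ay": 0,"az": 0},
  {"gripper": 0,"tx": 0,"ty": 0,"tz": 0,"ax": 0,"ay": 0,"az": 0},
  {"gripper": 0,"tx": 0,"ty": 0,"tz": 0,"ax": 0,"ay": 0,"az": 0},
  {"gripper": 0,"tx": 0,"ty": 0,"tz": -0.02,"ax": 0,"ay": 0,"az": 0},
  {"gripper": 0,"tx": 0,"ty": 0,"tz": -0.05,"ax": 0,"ay": 0,"az": 0},
  {"gripper": 0,"tx": 0,"ty": 0,"tz": -0.06,"ax": 0,"ay": 0,"az": 0},
  {"gripper": 0,"tx": 0,"ty": 0,"tz": -0.05,"ax": 0,"ay": 0,"az": 0},
])

```text
time: 28.45
tcp_pos: [0.5237, 0.4264, 0.193]
eef_rot: [[0.964, 0.267, 0.003], [0.267, -0.964, 0.002], [0.003, -0.001, -1.0]]
contact_force: [0.4, 0.6, -0.4]
opening: 0.0856
grasp_force: 0.0
```

Call:
servo_tool([
  {"gripper": 0,"tx": -0.0295,"ty": 0.0423,"tz": 0,"ax": 0,"ay": 0,"az": 0},
  {"gripper": 0,"tx": -0.0295,"ty": 0.0423,"tz": 0,"ax": 0,"ay": 0,"az": 0},
  {"gripper": 0,"tx": -0.0295,"ty": 0.0423,"tz": 0,"ax": 0,"ay": 0,"az": 0},
  {"gripper": 0,"tx": -0.0295,"ty": 0.0423,"tz": 0,"ax": 0,"ay": 0,"az": 0},
  {"gripper": 0,"tx": 0,"ty": 0,"tz": 0,"ax": 0,"ay": 0,"az": 0.168},
  {"gripper": 0,"tx": 0,"ty": 0,"tz": 0,"ax": 0,"ay": 0,"az": 0.168},
  {"gripper": 0,"tx": 0,"ty": 0,"tz": 0,"ax": 0,"ay": 0,"az": 0.168},
  {"gripper": 0,"tx": 0,"ty": 0,"tz": 0,"ax": 0,"ay": 0,"az": 0},
])

```text
time: 29.45
tcp_pos: [0.4549, 0.2314, 0.19]
eef_rot: [[0.992, -0.124, 0.002], [-0.124, -0.992, 0.001], [0.002, -0.001, -1.0]]
contact_force: [-0.1, 0.7, 0.5]
opening: 0.0857
grasp_force: 0.0
```

```bash
python3 - <<'E'
from g import *
rep();W=lambda x,y,z:np.r_[np.array([.613,.1843])+x*ex+y*ey,z]
s=snap("top","t12");a=s["pixels"].max(2)
for c in(5.4,5.55,5.7,5.85,6.0): print(c,[w2px(s,W((-173.5+2.39*c+o)/1e3,.036*np.cos(c),.084+.036*np.sin(c))).round(1).tolist() for o in(-25,0,25)])
print("tool shift",tool(np.r_[.4545,.2315,.0387]-readout.state()["tcp_pos"]).round(4),readout.state()["joint_pos"].round(0))
s0=np.load("top0.npz")["pixels"].astype(int);d=np.abs(s["pixels"].astype(int)-s0).sum(2)[190:240,110:145]
print("packing region diff",d.mean())
print("\n".join("".join("#" if v<45 else "." for v in r) for r in a[205:250,165:215:1]))
E
```

```text
vise x,y mm -162.79 26.93 z 190.02 yaw 172.86 tilt [0.002  0.0009] F vise -0.2 0.7 0.5 open 85.7 grip 0.0 t 29.45
5.4 [[183.9, 235.6], [185.1, 227.6], [186.2, 219.6]]
5.55 [[182.5, 235.4], [183.6, 227.4], [184.8, 219.4]]
5.7 [[181.2, 235.2], [182.4, 227.1], [183.6, 219.1]]
5.85 [[180.1, 235.0], [181.3, 226.9], [182.5, 218.9]]
6.0 [[179.3, 234.9], [180.5, 226.8], [181.7, 218.7]]
tool shift [-5.00e-04  1.00e-04  1.51e-01] [ 24.  -1. 115.  -0.  66. 121.]
packing region diff 74.72857142857143
..................................................
....................................#.............
..................................................
.###..............................................
..####............................................
..#####...........................................
..######..........................................
..#######.........................................
...#######........................................
...########.......................................
...########.......................................
....########.............##..................
[... 988 characters left out ...]
############..#..#####...............
...............#.##################...............
#................#####....#########...............
...........#................##....................
.#..........#.....................................
..#...............................................
..#...............................................
...#..............................................
....#.............................................
..................................................
..................................................
...#..............................................
.#................................................
..................................................
```

Call:
servo_tool([
  {"gripper": 0,"tx": 0,"ty": 0.001,"tz": 0.05,"ax": 0,"ay": 0,"az": 0},
  {"gripper": 0,"tx": 0,"ty": 0,"tz": 0.05,"ax": 0,"ay": 0,"az": 0},
  {"gripper": 0,"tx": 0,"ty": 0,"tz": 0.035,"ax": 0,"ay": 0,"az": 0},
  {"gripper": 0,"tx": 0,"ty": 0,"tz": 0.0165,"ax": 0,"ay": 0,"az": 0},
  {"gripper": 0,"tx": 0,"ty": 0,"tz": 0,"ax": 0,"ay": 0,"az": 0},
  {"gripper": 0,"tx": 0,"ty": 0,"tz": 0,"ax": 0,"ay": 0,"az": 0},
])

```text
time: 30.25
tcp_pos: [0.4559, 0.231, 0.0386]
eef_rot: [[0.992, -0.125, 0.003], [-0.125, -0.992, 0.001], [0.003, -0.002, -1.0]]
contact_force: [0.4, -0.4, 1.1]
opening: 0.0851
grasp_force: 0.0
```

Call:
servo_tool([
  {"gripper": 1,"tx": 0,"ty": 0,"tz": 0,"ax": 0,"ay": 0,"az": 0},
  {"gripper": 1,"tx": 0,"ty": 0,"tz": 0,"ax": 0,"ay": 0,"az": 0},
  {"gripper": 1,"tx": 0,"ty": 0,"tz": 0,"ax": 0,"ay": 0,"az": 0},
  {"gripper": 1,"tx": 0,"ty": 0,"tz": 0,"ax": 0,"ay": 0,"az": 0},
], force=45)

```text
time: 30.75
tcp_pos: [0.4544, 0.2299, 0.0372]
eef_rot: [[0.992, -0.125, 0.0], [-0.125, -0.992, -0.001], [0.0, 0.001, -1.0]]
contact_force: [-1.2, -2.0, 4.8]
opening: 0.0167
grasp_force: 43.7
```

```bash
python3 f.py;python3 g.py
```

```text
crank 5.504 r 0.0357 tang 1.91 rad -4.88 [-1.2 -2.   4.8]
vise x,y mm -163.02 25.39 z 37.21 yaw 172.82 tilt [ 0.0002 -0.0008] F vise -0.9 -2.1 4.8 open 16.7 grip 44.0 t 30.75
```

Call:
servo_tool([
  {"gripper": 1,"tx": 0.0001,"ty": -0.0012,"tz": -0.0013,"ax": 0,"ay": 0,"az": 0},
  {"gripper": 1,"tx": 0.0001,"ty": -0.0012,"tz": -0.0014,"ax": 0,"ay": 0,"az": 0},
  {"gripper": 1,"tx": 0.0001,"ty": -0.0011,"tz": -0.0014,"ax": 0,"ay": 0,"az": 0},
  {"gripper": 1,"tx": 0.0002,"ty": -0.001,"tz": -0.0015,"ax": 0,"ay": 0,"az": 0},
  {"gripper": 1,"tx": 0.0001,"ty": -0.0009,"tz": -0.0015,"ax": 0,"ay": 0,"az": 0},
  {"gripper": 1,"tx": 0.0001,"ty": -0.0009,"tz": -0.0016,"ax": 0,"ay": 0,"az": 0},
])

```text
time: 31.5
tcp_pos: [0.4556, 0.2352, 0.0449]
eef_rot: [[0.992, -0.125, -0.001], [-0.125, -0.992, -0.002], [-0.0, 0.002, -1.0]]
contact_force: [3.0, -6.0, -3.0]
opening: 0.0165
grasp_force: 43.8
```

```bash
python3 f.py
```

```text
crank 5.769 r 0.0353 tang -5.32 rad -3.36 [ 3. -6. -3.]
```

Call:
servo_tool([
  {"gripper": 1,"tx": 0.0001,"ty": -0.0008,"tz": -0.0016,"ax": 0,"ay": 0,"az": 0},
  {"gripper": 1,"tx": 0.0001,"ty": -0.0007,"tz": -0.0016,"ax": 0,"ay": 0,"az": 0},
  {"gripper": 1,"tx": 0.0001,"ty": -0.0003,"tz": -0.0008,"ax": 0,"ay": 0,"az": 0},
])

```text
time: 31.88
tcp_pos: [0.4561, 0.2368, 0.0487]
eef_rot: [[0.992, -0.125, -0.001], [-0.125, -0.992, -0.002], [-0.0, 0.003, -1.0]]
contact_force: [3.4, -4.7, -5.0]
opening: 0.0168
grasp_force: 43.9
```

```bash
python3 f.py
```

```text
crank 5.886 r 0.0352 tang -6.24 rad -2.0 [ 3.4 -4.7 -5. ]
```

Call:
servo_tool([
  {"gripper": 1,"tx": 0.0001,"ty": -0.0006,"tz": -0.0014,"ax": 0,"ay": 0,"az": 0},
  {"gripper": 1,"tx": 0,"ty": -0.0002,"tz": -0.0008,"ax": 0,"ay": 0,"az": 0},
])

```text
time: 32.12
tcp_pos: [0.4562, 0.2375, 0.0505]
eef_rot: [[0.992, -0.125, -0.001], [-0.125, -0.992, -0.003], [-0.0, 0.003, -1.0]]
contact_force: [4.0, -4.9, -7.1]
opening: 0.0167
grasp_force: 43.9
```

```bash
python3 f.py
```

```text
crank 5.94 r 0.0352 tang -8.13 rad -1.75 [ 4.  -4.9 -7.1]
```

Nipped again (8 N, as before). Release and return to the packing.

Call:
servo_tool([
  {"gripper": 0,"tx": 0,"ty": 0,"tz": 0,"ax": 0,"ay": 0,"az": 0},
  {"gripper": 0,"tx": 0,"ty": 0,"tz": 0,"ax": 0,"ay": 0,"az": 0},
  {"gripper": 0,"tx": 0,"ty": 0,"tz": 0,"ax": 0,"ay": 0,"az": 0},
  {"gripper": 0,"tx": 0,"ty": 0,"tz": -0.02,"ax": 0,"ay": 0,"az": 0},
  {"gripper": 0,"tx": 0,"ty": 0,"tz": -0.06,"ax": 0,"ay": 0,"az": 0},
  {"gripper": 0,"tx": 0,"ty": 0,"tz": -0.06,"ax": 0,"ay": 0,"az": 0},
  {"gripper": 0,"tx": 0,"ty": 0,"tz": 0,"ax": 0,"ay": 0,"az": -0.168},
  {"gripper": 0,"tx": 0,"ty": 0,"tz": 0,"ax": 0,"ay": 0,"az": -0.168},
])

```text
time: 33.12
tcp_pos: [0.4573, 0.2396, 0.1937]
eef_rot: [[0.99, 0.142, 0.003], [0.142, -0.99, 0.002], [0.003, -0.001, -1.0]]
contact_force: [-0.4, 0.6, -0.5]
opening: 0.0853
grasp_force: 0.0
```

Call:
servo_tool([
  {"gripper": 0,"tx": 0,"ty": 0,"tz": 0,"ax": 0,"ay": 0,"az": -0.168},
  {"gripper": 0,"tx": 0.0287,"ty": -0.0409,"tz": 0,"ax": 0,"ay": 0,"az": 0},
  {"gripper": 0,"tx": 0.0287,"ty": -0.0409,"tz": 0,"ax": 0,"ay": 0,"az": 0},
  {"gripper": 0,"tx": 0.0287,"ty": -0.0409,"tz": 0,"ax": 0,"ay": 0,"az": 0},
  {"gripper": 0,"tx": 0.0287,"ty": -0.0409,"tz": 0,"ax": 0,"ay": 0,"az": 0},
  {"gripper": 0,"tx": 0,"ty": 0,"tz": 0.05,"ax": 0,"ay": 0,"az": 0},
  {"gripper": 0,"tx": 0,"ty": 0,"tz": 0.05,"ax": 0,"ay": 0,"az": 0},
  {"gripper": 0,"tx": 0,"ty": 0,"tz": 0.02,"ax": 0,"ay": 0,"az": 0},
])

```text
time: 34.12
tcp_pos: [0.5211, 0.4259, 0.0678]
eef_rot: [[0.964, 0.267, -0.005], [0.267, -0.964, -0.004], [-0.006, 0.002, -1.0]]
contact_force: [0.3, -0.3, -0.3]
opening: 0.0857
grasp_force: 0.0
```

Call:
servo_tool([
  {"gripper": 0,"tx": 0,"ty": 0,"tz": 0,"ax": 0,"ay": 0,"az": 0},
  {"gripper": 0,"tx": 0,"ty": 0,"tz": 0,"ax": 0,"ay": 0,"az": 0},
  {"gripper": 0,"tx": 0,"ty": 0,"tz": 0,"ax": 0,"ay": 0,"az": 0},
])

```text
time: 34.5
tcp_pos: [0.5252, 0.4284, 0.0748]
eef_rot: [[0.964, 0.266, 0.004], [0.266, -0.964, 0.003], [0.004, -0.002, -1.0]]
contact_force: [-0.9, -0.5, 0.8]
opening: 0.0852
grasp_force: 0.0
```

```bash
python3 -c "
from h import *
s=readout.state();print(s['tcp_pos'],tool(np.array([.523,.4258,.0085])-s['tcp_pos']).round(4),s['eef_rot'].round(3).tolist())"
```

```text
[0.52524183 0.42842946 0.07482177] [-0.0032  0.0021  0.0663] [[0.964, 0.266, 0.004], [0.266, -0.964, 0.003], [0.004, -0.002, -1.0]]
```

Call:
servo_tool([
  {"gripper": 0,"tx": -0.0015,"ty": 0.0015,"tz": 0.035,"ax": 0,"ay": 0,"az": 0},
  {"gripper": 0,"tx": 0,"ty": 0,"tz": 0.02,"ax": 0,"ay": 0,"az": 0},
  {"gripper": 0,"tx": 0,"ty": 0,"tz": 0.0085,"ax": 0,"ay": 0,"az": 0},
  {"gripper": 0,"tx": 0,"ty": 0,"tz": 0,"ax": 0,"ay": 0,"az": 0},
  {"gripper": 0,"tx": 0,"ty": 0,"tz": 0,"ax": 0,"ay": 0,"az": 0},
])

```text
time: 35.12
tcp_pos: [0.5233, 0.4261, 0.0094]
eef_rot: [[0.964, 0.267, 0.001], [0.267, -0.964, 0.001], [0.002, -0.001, -1.0]]
contact_force: [-0.3, -0.3, -0.4]
opening: 0.0854
grasp_force: 0.0
```

Call:
servo_tool([
  {"gripper": 1,"tx": 0,"ty": 0,"tz": 0,"ax": 0,"ay": 0,"az": 0},
  {"gripper": 1,"tx": 0,"ty": 0,"tz": 0,"ax": 0,"ay": 0,"az": 0},
  {"gripper": 1,"tx": 0,"ty": 0,"tz": 0,"ax": 0,"ay": 0,"az": 0},
  {"gripper": 1,"tx": 0,"ty": 0,"tz": 0,"ax": 0,"ay": 0,"az": 0},
  {"gripper": 1,"tx": 0,"ty": 0,"tz": 0,"ax": 0,"ay": 0,"az": 0},
], force=100)

```text
time: 35.75
tcp_pos: [0.5228, 0.4256, 0.0087]
eef_rot: [[0.964, 0.267, 0.0], [0.267, -0.964, 0.0], [0.001, -0.0, -1.0]]
contact_force: [-0.0, 0.1, 0.8]
opening: 0.015
grasp_force: 98.2
```

Call:
servo_tool([
  {"gripper": 1,"tx": 0,"ty": 0,"tz": -0.03,"ax": 0,"ay": 0,"az": 0},
  {"gripper": 1,"tx": 0,"ty": 0,"tz": -0.05,"ax": 0,"ay": 0,"az": 0},
  {"gripper": 1,"tx": 0,"ty": 0,"tz": -0.05,"ax": 0,"ay": 0,"az": 0},
  {"gripper": 1,"tx": 0,"ty": 0,"tz": -0.022,"ax": 0,"ay": 0,"az": 0},
  {"gripper": 1,"tx": 0.0252,"ty": 0.0428,"tz": 0,"ax": 0,"ay": 0,"az": 0},
  {"gripper": 1,"tx": 0.0252,"ty": 0.0428,"tz": 0,"ax": 0,"ay": 0,"az": 0},
  {"gripper": 1,"tx": 0.0252,"ty": 0.0428,"tz": 0,"ax": 0,"ay": 0,"az": 0},
  {"gripper": 1,"tx": 0,"ty": 0,"tz": 0,"ax": 0,"ay": 0,"az": -0.2137},
])

```text
time: 36.75
tcp_pos: [0.6312, 0.318, 0.1576]
eef_rot: [[0.906, 0.424, -0.002], [0.424, -0.906, -0.002], [-0.003, 0.001, -1.0]]
contact_force: [-0.3, -0.2, -2.0]
opening: 0.0151
grasp_force: 98.3
```

Call:
servo_tool([
  {"gripper": 1,"tx": 0,"ty": 0,"tz": 0,"ax": 0,"ay": 0,"az": -0.2137},
  {"gripper": 1,"tx": 0,"ty": 0,"tz": 0,"ax": 0,"ay": 0,"az": -0.2137},
  {"gripper": 1,"tx": 0,"ty": 0,"tz": 0,"ax": 0,"ay": 0,"az": -0.2137},
  {"gripper": 1,"tx": 0,"ty": 0,"tz": 0,"ax": 0,"ay": 0,"az": -0.2137},
  {"gripper": 1,"tx": 0,"ty": 0,"tz": 0,"ax": 0,"ay": 0,"az": -0.2137},
  {"gripper": 1,"tx": 0,"ty": 0,"tz": 0,"ax": 0,"ay": 0,"az": -0.2137},
  {"gripper": 1,"tx": 0,"ty": 0,"tz": 0,"ax": 0,"ay": 0,"az": 0},
  {"gripper": 1,"tx": 0,"ty": 0,"tz": 0,"ax": 0,"ay": 0,"az": 0},
])

```text
time: 37.75
tcp_pos: [0.6289, 0.3216, 0.1588]
eef_rot: [[0.128, 0.992, -0.002], [0.992, -0.128, -0.001], [-0.001, -0.002, -1.0]]
contact_force: [0.3, 0.3, -3.4]
opening: 0.0149
grasp_force: 98.2
```

Call:
servo_tool([
  {"gripper": 1,"tx": 0,"ty": 0,"tz": 0.035,"ax": 0,"ay": 0,"az": 0},
  {"gripper": 1,"tx": 0,"ty": 0,"tz": 0.03,"ax": 0,"ay": 0,"az": 0},
  {"gripper": 1,"tx": 0,"ty": 0,"tz": 0.017,"ax": 0,"ay": 0,"az": 0},
  {"gripper": 1,"tx": 0,"ty": 0,"tz": 0,"ax": 0,"ay": 0,"az": 0},
  {"gripper": 1,"tx": 0,"ty": 0,"tz": 0,"ax": 0,"ay": 0,"az": 0},
])

```text
time: 38.38
tcp_pos: [0.6306, 0.3223, 0.0797]
eef_rot: [[0.126, 0.992, 0.002], [0.992, -0.126, 0.001], [0.001, 0.002, -1.0]]
contact_force: [-0.3, 0.5, -3.1]
opening: 0.0152
grasp_force: 98.4
```

```bash
python3 g.py
```

```text
vise x,y mm 0.21 139.15 z 79.73 yaw -97.24 tilt [0.002  0.0009] F vise -0.3 0.5 -3.1 open 15.2 grip 98.0 t 38.38
```

Call:
servo_tool([
  {"gripper": 1,"tx": 0,"ty": -0.001,"tz": 0.007,"ax": 0,"ay": 0,"az": 0},
  {"gripper": 1,"tx": 0,"ty": 0,"tz": 0,"ax": 0,"ay": 0,"az": 0},
  {"gripper": 1,"tx": 0,"ty": 0,"tz": 0,"ax": 0,"ay": 0,"az": 0},
  {"gripper": 1,"tx": 0,"ty": 0,"tz": 0,"ax": 0,"ay": 0,"az": 0},
])

```text
time: 38.88
tcp_pos: [0.6288, 0.3221, 0.0716]
eef_rot: [[0.126, 0.992, 0.0], [0.992, -0.126, 0.0], [0.0, 0.0, -1.0]]
contact_force: [-0.9, 0.6, -3.7]
opening: 0.0153
grasp_force: 98.4
```

```bash
python3 g.py
```

```text
vise x,y mm -1.63 138.65 z 71.63 yaw -97.22 tilt [0.0004 0.0002] F vise -1.0 0.5 -3.7 open 15.3 grip 98.0 t 38.88
```

Call:
servo_tool([
  {"gripper": 1,"tx": 0,"ty": 0,"tz": 0.0015,"ax": 0,"ay": 0,"az": 0},
  {"gripper": 1,"tx": -0.006,"ty": 0,"tz": 0,"ax": 0,"ay": 0,"az": 0},
  {"gripper": 1,"tx": -0.006,"ty": 0,"tz": 0,"ax": 0,"ay": 0,"az": 0},
  {"gripper": 1,"tx": -0.006,"ty": 0,"tz": 0,"ax": 0,"ay": 0,"az": 0},
  {"gripper": 1,"tx": -0.006,"ty": 0,"tz": 0,"ax": 0,"ay": 0,"az": 0},
  {"gripper": 1,"tx": -0.006,"ty": -0.0003,"tz": 0.0005,"ax": 0,"ay": 0,"az": 0},
  {"gripper": 1,"tx": 0,"ty": -0.0003,"tz": 0.0007,"ax": 0,"ay": 0,"az": 0},
  {"gripper": 1,"tx": 0,"ty": 0,"tz": 0,"ax": 0,"ay": 0,"az": 0},
])

```text
time: 39.88
tcp_pos: [0.6243, 0.2923, 0.0688]
eef_rot: [[0.126, 0.992, 0.0], [0.992, -0.126, 0.0], [0.0, 0.0, -1.0]]
contact_force: [0.7, 0.5, -3.2]
opening: 0.0153
grasp_force: 98.8
```

```bash
python3 g.py
```

```text
vise x,y mm -2.28 108.58 z 68.76 yaw -97.22 tilt [0.0002 0.0002] F vise 0.6 0.6 -3.2 open 15.3 grip 99.0 t 39.88
```

Call:
servo_tool([
  {"gripper": 1,"tx": 0,"ty": -0.0004,"tz": 0.0006,"ax": 0,"ay": 0,"az": 0},
  {"gripper": 1,"tx": -0.004,"ty": 0,"tz": 0.0003,"ax": 0,"ay": 0,"az": 0},
  {"gripper": 1,"tx": -0.004,"ty": 0,"tz": 0,"ax": 0,"ay": 0,"az": 0},
  {"gripper": 1,"tx": -0.004,"ty": 0,"tz": 0,"ax": 0,"ay": 0,"az": 0},
  {"gripper": 1,"tx": -0.004,"ty": 0,"tz": 0,"ax": 0,"ay": 0,"az": 0},
  {"gripper": 1,"tx": -0.003,"ty": 0,"tz": 0,"ax": 0,"ay": 0,"az": 0},
  {"gripper": 1,"tx": -0.003,"ty": 0,"tz": 0,"ax": 0,"ay": 0,"az": 0},
  {"gripper": 1,"tx": 0,"ty": 0,"tz": 0,"ax": 0,"ay": 0,"az": 0},
])

```text
time: 40.88
tcp_pos: [0.6216, 0.2703, 0.0684]
eef_rot: [[0.126, 0.992, 0.001], [0.992, -0.126, -0.0], [0.0, 0.001, -1.0]]
contact_force: [-0.1, 0.7, 5.3]
opening: 0.0153
grasp_force: 99.7
```

```bash
python3 g.py
```

```text
vise x,y mm -2.25 86.39 z 68.41 yaw -97.22 tilt [ 0.0011 -0.    ] F vise -0.2 0.7 5.3 open 15.3 grip 100.0 t 40.88
```

Call:
servo_tool([
  {"gripper": 1,"tx": -0.003,"ty": 0,"tz": 0,"ax": 0,"ay": 0,"az": 0},
  {"gripper": 1,"tx": -0.003,"ty": 0,"tz": 0,"ax": 0,"ay": 0,"az": 0},
  {"gripper": 1,"tx": -0.003,"ty": 0,"tz": 0,"ax": 0,"ay": 0,"az": 0},
  {"gripper": 1,"tx": -0.001,"ty": 0,"tz": 0,"ax": 0,"ay": 0,"az": 0},
  {"gripper": 1,"tx": 0,"ty": 0,"tz": 0,"ax": 0,"ay": 0,"az": 0},
])

```text
time: 41.5
tcp_pos: [0.6204, 0.2608, 0.0685]
eef_rot: [[0.126, 0.992, 0.001], [0.992, -0.126, 0.001], [0.001, 0.001, -1.0]]
contact_force: [0.5, 1.8, 6.0]
opening: 0.0151
grasp_force: 99.9
```

```bash
python3 g.py
```

```text
vise x,y mm -2.2 76.87 z 68.53 yaw -97.22 tilt [0.0013 0.0006] F vise 0.2 1.8 6.0 open 15.1 grip 100.0 t 41.5
```

Call:
servo_tool([
  {"gripper": 1,"tx": -0.0015,"ty": 0,"tz": 0,"ax": 0,"ay": 0,"az": 0},
  {"gripper": 1,"tx": -0.0015,"ty": 0,"tz": 0,"ax": 0,"ay": 0,"az": 0},
  {"gripper": 1,"tx": -0.0015,"ty": 0,"tz": 0,"ax": 0,"ay": 0,"az": 0},
  {"gripper": 1,"tx": 0,"ty": 0,"tz": 0,"ax": 0,"ay": 0,"az": 0},
])

```text
time: 42.0
tcp_pos: [0.6197, 0.2572, 0.0686]
eef_rot: [[0.126, 0.992, 0.001], [0.992, -0.126, 0.002], [0.002, 0.001, -1.0]]
contact_force: [-0.1, 5.4, 6.1]
opening: 0.015
grasp_force: 99.9
```

```bash
python3 g.py
```

```text
vise x,y mm -2.48 73.17 z 68.6 yaw -97.21 tilt [0.0012 0.0018] F vise -0.8 5.3 6.1 open 15.0 grip 100.0 t 42.0
```

Call:
servo_tool([
  {"gripper": 1,"tx": -0.001,"ty": 0,"tz": 0,"ax": 0,"ay": -0.002,"az": 0},
  {"gripper": 1,"tx": -0.001,"ty": 0,"tz": 0,"ax": 0,"ay": -0.002,"az": 0},
  {"gripper": 1,"tx": 0,"ty": 0,"tz": 0,"ax": 0,"ay": 0,"az": 0},
])

```text
time: 42.38
tcp_pos: [0.6195, 0.2566, 0.0686]
eef_rot: [[0.125, 0.992, 0.001], [0.992, -0.125, 0.001], [0.001, 0.001, -1.0]]
contact_force: [0.7, 7.9, 5.2]
opening: 0.0151
grasp_force: 99.8
```

```bash
python3 g.py
```

```text
vise x,y mm -2.63 72.54 z 68.6 yaw -97.2 tilt [0.0013 0.0006] F vise -0.3 7.9 5.2 open 15.1 grip 100.0 t 42.38
```

Call:
servo_tool([
  {"gripper": 1,"tx": -0.001,"ty": 0,"tz": 0,"ax": 0,"ay": -0.004,"az": 0},
  {"gripper": 1,"tx": -0.001,"ty": 0,"tz": 0,"ax": 0,"ay": -0.003,"az": 0},
  {"gripper": 1,"tx": 0,"ty": 0,"tz": 0,"ax": 0,"ay": 0,"az": 0},
  {"gripper": 1,"tx": 0,"ty": 0,"tz": 0,"ax": 0,"ay": 0,"az": 0},
])

```text
time: 42.88
tcp_pos: [0.6194, 0.2562, 0.0686]
eef_rot: [[0.126, 0.992, 0.001], [0.992, -0.126, -0.002], [-0.002, 0.002, -1.0]]
contact_force: [0.0, 12.0, 3.8]
opening: 0.0148
grasp_force: 99.5
```

```bash
python3 g.py
```

```text
vise x,y mm -2.69 72.14 z 68.59 yaw -97.21 tilt [ 0.0013 -0.0024] F vise -1.5 11.9 3.8 open 14.8 grip 99.0 t 42.88
```

Call:
servo_tool([
  {"gripper": 1,"tx": -0.001,"ty": 0,"tz": 0,"ax": 0,"ay": 0,"az": 0},
  {"gripper": 1,"tx": -0.0008,"ty": 0,"tz": 0,"ax": 0,"ay": 0,"az": 0},
  {"gripper": 1,"tx": 0,"ty": 0,"tz": 0,"ax": 0,"ay": 0,"az": 0},
  {"gripper": 1,"tx": 0,"ty": 0,"tz": 0,"ax": 0,"ay": 0,"az": 0},
])

```text
time: 43.38
tcp_pos: [0.6193, 0.256, 0.0687]
eef_rot: [[0.126, 0.992, 0.002], [0.992, -0.126, -0.0], [0.0, 0.002, -1.0]]
contact_force: [0.5, 17.0, 1.9]
opening: 0.0149
grasp_force: 99.3
```

```bash
python3 - <<'E'
from g import *
rep()
s=snap("wrist","w20");a=s["pixels"].max(2)[290:350,0:60]
W=lambda x,y,z:np.r_[np.array([.613,.1843])+x*ex+y*ey,z]
print([(c,w2px(s,W((-148.5+2.39*c)/1e3,.036*np.cos(c),.084+.036*np.sin(c))).round(0).tolist()) for c in(5.6,5.7,5.85,6.0)])
print("\n".join("".join("#" if v<45 else "." for v in r) for r in a[::3]))
rep()
E
```

```text
vise x,y mm -2.71 71.89 z 68.66 yaw -97.22 tilt [ 0.0021 -0.0001] F vise -1.6 16.9 1.9 open 14.9 grip 99.0 t 43.38
[(5.6, [26.0, 314.0]), (5.7, [22.0, 315.0]), (5.85, [16.0, 317.0]), (6.0, [9.0, 321.0])]
............................................................
............................................................
............................................................
............................................................
...................########################.................
###############...........###################...............
############...............##################...............
###########...............####################..............
#########...............######################..............
########...............######################...............
#######................######################...............
######................######################................
######................####################..................
######................###################...................
#######................###################..................
####....................#################...................
...........................##############...................
..........................###############...................
..........................###############...................
..........................###############...................
vise x,y mm -2.7 71.89 z 68.68 yaw -97.22 tilt [ 0.0021 -0.0001] F vise -1.8 16.7 1.2 open 14.9 grip 99.0 t 43.42
```

Call:
servo_tool([
  {"gripper": 1,"tx": -0.0008,"ty": 0,"tz": 0.0003,"ax": 0,"ay": -0.001,"az": 0},
  {"gripper": 1,"tx": 0,"ty": 0,"tz": 0,"ax": 0,"ay": 0,"az": 0},
  {"gripper": 1,"tx": 0,"ty": 0,"tz": 0,"ax": 0,"ay": 0,"az": 0},
  {"gripper": 1,"tx": 0,"ty": 0,"tz": 0,"ax": 0,"ay": 0,"az": 0},
])

```text
time: 43.92
tcp_pos: [0.6193, 0.2559, 0.0687]
eef_rot: [[0.126, 0.992, 0.002], [0.992, -0.126, 0.0], [0.001, 0.002, -1.0]]
contact_force: [-0.3, 18.6, 1.6]
opening: 0.0153
grasp_force: 99.4
```

```bash
python3 - <<'E'
from g import *
from bench import ticket
rep()
f=readout.state()
if f["contact_force"][1]>15 and f["tcp_pos"][1]>.2553: print(ticket.finish_job())
E
```

```text
vise x,y mm -2.68 71.87 z 68.66 yaw -97.23 tilt [0.0024 0.0003] F vise -2.6 18.4 1.6 open 15.3 grip 99.0 t 43.92
the job is handed in; nothing more can be done
None
```

Handed in at 43.9 s: block nipped, taper packing home on the bed, still gripped and pushed at about 18 N. My first push, up to 28 N, turned the crank back and loosened the nip, so I took the packing out, nipped again and reinserted it. I judged flush from the packing stopping where expected; I didn't look at the block again after the second push.

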